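# Sort the prep counter: condiments to the caddy, stationery to the drawer

## Robot

A 6-joint arm with a two-finger parallel gripper is mounted at the origin on a cart in front of the work surface, level with it; the furniture and walls round the work are solid. World frame = base frame: x ahead of the robot, y to its left, z up, the work surface at z = 0. Lengths are in mm, angles in degrees, forces in N, time in s.
With the tool pointing down it reaches from about 350 to 975 mm from the base axis. Payload 7.1 kg.
Tool frame: the origin (TCP) lies on the centre line of the jaws, within the pads' length; the fingertips stand 19 mm ahead of it and the grasp point (between the pads) is the TCP (tcp_to_tips is the distance from the TCP to the fingertips, in mm); y points along the fingers, z is the direction in which the jaws open and shut, and the axes are right-handed (so a half turn about y gives the same grasp; the last joint's range is limited). The gripper opens to 88 mm and grips with 3 to 60 N. Pads are 20 mm wide; open, the fingers measure 115 mm over their backs; the gripper's body (75 mm by 178 mm) begins 61 mm behind the grasp point.
Start: joints at [71.792, 24.242, 93.386, -0, 62.372, -1.089], TCP at [183.952, 597.3, 241.675] pointing down, gripper open.
Joint ranges: [-172.04, 172.04], [-51.8, 120.97], [4.93, 147.93], [-75.15, 255.16], [6.16, 154.13], [-145.62, 145.62]. Speed limits (degrees/s): [136.94, 136.94, 172.46, 180, 180, 180].

## Interface

Orientations are given as [roll, pitch, yaw] about the fixed x, y, z axes, in that order (R = Rz(yaw) Ry(pitch) Rx(roll)).
In Python, from bench import state, camera, close_job, tcp_to_tips gives the robot as it stands.
- The arm moves only by the tool jog_arm, never from a script. Its argument "plan" is a list of rows, each a list of 3 entries, a list of its own where there are three numbers: the finger opening in cm, from 0 to 8.78, then the shift along the tool's x, y, z in cm, then the turn about the tool's y in degrees. A call has 1 to 8 rows; each row is the pose to reach, as a shift and turn from the pose commanded when the call began, along the tool's axes at that moment; what a row does not reach only later rows make up. A row lasts 1/10 s, in which the tool goes at most 50 mm and 8.59 degrees, less where a joint would pass 70% of its speed; a pose out of reach is approached as far as the arm can. A call with a gripper value outside its range is refused whole. The fingers move at their own pace and stop on an object; "force" is the grip in N (left out, the last holds). Time passes only in rows, so rows that repeat a pose let the fingers close. It gives the time, the measured TCP pose, the force and the opening at its end, in the units of the state.
- state(): the state, without advancing time (a new reading comes with each control period).
- camera(name): name is "scene" or "top" or "wrist"; returns a dict with "frame" (420x560x3 uint8, blue, green, red), "fx", "fy", "cx", "cy" (pixels), "extrinsics" (4x4, takes a point from camera to world coordinates). Camera axes: x right, y up, looking along -z (the intrinsics and any distortion apply to the point x, -y, -z); pixel columns grow to the right and rows downward; lengths in mm; the calibration is good to about 2 mm. A picture is of the moment at which its call begins. There is no depth.
- close_job(): hands the job in, once; it reports no verdict.
The state is a dict: "t": time; "q": joint angles; "joint_velocities": joint speeds; "joint_efforts": joint torques, N m; "eef_pos": TCP position; "orientation": TCP orientation; "contact_force": force on the tool from outside, world axes, zero at the start; "ft_torque": the same for the moment, N m; "finger_gap": finger opening in mm.
Only numpy, scipy, OpenCV 4.12 (cv2) and the standard library are available. Lean on these libraries where they do the work, as an engineer would, in place of code of your own. Each camera call takes 0.05 s, during which the arm holds its last target.

## Task

Clear the prep counter before service: stand the spice jar and the salt shaker upright in the two deep pockets of the steel caddy and the sauce cup upright in the shallow dark tray, lay the stapler and the box cutter flat side by side in the open drawer, then push the drawer fully shut so that the blade is put away. Leave the mug standing where it is.

Things in the scene. Friction and masses are not known exactly. Their poses are not given: they have to be found in the camera images.
- oregano_jar: loose spice jar, clear glass with green label and dark brown screw lid, upright: 44 mm diameter, 105 mm tall. Origin at the centre of its underside, z up.
- salt_shaker: loose salt shaker, clear with white salt and a grey perforated top, upright: 44 mm diameter for most of its height, above 66 mm narrowing to a 34 mm top, 90 mm tall. Origin at the centre of its underside, z up.
- sauce_cup: loose empty light-grey sauce cup, open upward, thin-walled and conical: 50 mm diameter at the base, 66 mm at the rim, 36 mm tall, 20 g. Origin at the centre of its underside, z up.
- stapler: loose black desk stapler lying on its base: 36 mm wide (x), 150 mm long (y), 46 mm tall; its arm does not move. Origin at the centre of its underside, z up.
- box_cutter: loose yellow snap-off box cutter lying flat, blade withdrawn: 21 mm wide (x), 145 mm long (y), 12 mm high; the thumb slide does not move. Origin at the centre of its underside, z up.
- caddy: fixed open steel condiment caddy with two deep pockets side by side along y: 84 mm (x) by 142 mm (y), 46 mm high, a wire loop jutting 15 mm from each end. Origin: centre of its underside; floor 4 mm thick. Pocket centres y = -34 and +34 mm (x = 0), each 78 mm (x) by 65 mm (y) inside; one takes the jar, the other the shaker, either way round.
- cup_tray: fixed shallow square dark-grey steel serving tray, 104 by 104 mm, with a rim 12 mm high, for the sauce cup. Inside 98 by 98 mm. Origin: centre of its underside; floor 4 mm thick; z up.
- drawer_floor (a point): middle of the floor of the light-grey drawer of a grey desk-top unit (purple book and kitchen timer on top); moves with the drawer. x points into the unit (the way it shuts), y across, z up. Inside 182 mm deep (x), 192 mm wide (y), side walls 39 mm above this point; floor 12 mm above the counter. Front panel 12 mm thick, 218 mm wide, top 72 mm above this point, outer face 102 mm before it (-x).
- drawer (a joint): drawer opening, m: 0 fully shut, 0.18 wide open (nearly so at the start); about 1.2 N of friction, stays where left. Push its pull bar along the point's +x: bar centre 38 mm above drawer_floor, front face 117 mm before it (-x), 85 mm wide (y), 10 mm high. Things on the floor ride along; 60 mm of height clears the unit's top. The fixed unit is 92 mm high; when wide open almost no drawer is under it.
- mug: bystander: loose mug, green above, white below, 101 mm tall, 78 mm diameter, with a handle (its whole outline lies within 60 mm of the origin). Origin at the middle of its underside, z up. It stays where it stands.

How it is judged:
By the outcome, as a careful person would: the job done as asked, in the order asked, and still so for the second after the job is handed in, with the robot touching nothing.
It also fails if it takes over 131 s, if anything falls off the work surface, if the arm or the gripper's body presses on something with over 40 N, if the wrist force passes 120 N, or if a joint passes its speed limit or range.

## Working session

There is one attempt and no reset: what is moved stays moved. The work goes in short steps, Python scripts to look and compute and a tool call to move; the robot and the scene stay as the last step left them, time stands still between calls to the robot, and variables do not carry over. Pictures are saved under pics/ and viewed, and the job is handed in when it is done.

Besides the shell and the picture viewer there is one more tool, called after "Request:" by a JSON object that holds its "op" and its "data". jog_arm: Moves the arm, as the interface text tells. Its arguments: {"type":"object","properties":{"plan":{"type":"array"},"force":{"type":"number"}},"required":["plan"]}

```bash
ls -la; mkdir -p pics
python3 - <<'E'
from bench import state, camera, tcp_to_tips
import cv2
print(state(), tcp_to_tips)
for n in ("scene","top","wrist"):
    c=camera(n); cv2.imwrite(f"pics/a_{n}.png",c["frame"])
    print(n,c["fx"],c["fy"],c["cx"],c["cy"],[k for k in c]); print(c["extrinsics"])
E
```

```text
total 12
drwxr-xr-x  3 agent agent 4096 Dec  6 15:09 .
drwxr-xr-x 23 root  root  4096 Dec  6 15:09 ..
drwxr-xr-x  2 agent agent 4096 Dec  6 15:09 pics
{'t': 0.0, 'q': array([ 7.17919151e+01,  2.42841165e+01,  9.34311413e+01,  2.57823562e-04,
        6.23729814e+01, -1.08720287e+00]), 'joint_velocities': array([ 0.01413988,  0.05147506, -0.053409  ,  0.07178148,  0.03681976,
        0.03359621]), 'joint_efforts': array([-1.55672231e-03, -5.44638383e+01, -2.73658866e+01,  6.42588688e-02,
        2.26851652e-02, -1.08849135e-04]), 'eef_pos': array([183.78714234, 596.81353067, 240.90710877]), 'orientation': array([-9.00882190e+01,  1.90246464e-03, -1.71210032e+01]), 'contact_force': array([0.78984675, 0.52541106, 0.30347369]), 'ft_torque': array([0.02656794, 0.02438115, 0.07463914]), 'finger_gap': 87.65360158222032} 19.0
scene 513.0216067768649 513.0216067768649 273.5387289006889 214.38644545629828 ['frame', 'fx', 'fy', 'cx', 'cy', 'extrinsics']
[[ 8.30424366e-01  3.39709995e-01 -4.41579542e-01 -2.27286349e+02]
 [-5.57085442e-01  4.96130461e-01 -6.65965747e-01 -1.13149778e+03]
 [-7.15415
[... 213 characters left out ...]
'fx', 'fy', 'cx', 'cy', 'extrinsics']
[[ 2.53604892e-02  9.80198480e-01 -1.96386828e-01  2.31006742e+02]
 [-9.99232875e-01  3.07194511e-02  2.42894329e-02 -6.49683348e+01]
 [ 2.98413607e-02  1.95620183e-01  9.80225605e-01  1.32650450e+03]
 [ 0.00000000e+00  0.00000000e+00  0.00000000e+00  1.00000000e+00]]
wrist 375.499150772017 375.499150772017 278.2488527992936 204.04999127348924 ['frame', 'fx', 'fy', 'cx', 'cy', 'extrinsics']
[[ 2.94612763e-01 -9.26734373e-01 -2.33166724e-01  1.20139988e+02]
 [ 9.55615752e-01  2.85360384e-01  7.32665440e-02  6.15777288e+02]
 [-1.36207864e-03 -2.44403054e-01  9.69672776e-01  3.83873208e+02]
 [ 0.00000000e+00  0.00000000e+00  0.00000000e+00  1.00000000e+00]]
```

View pics/a_scene.png

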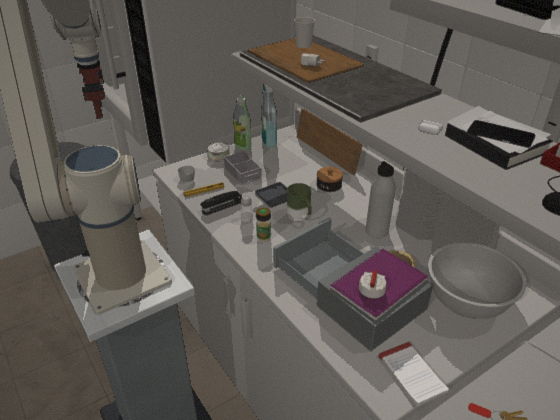

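View pics/a_top.png

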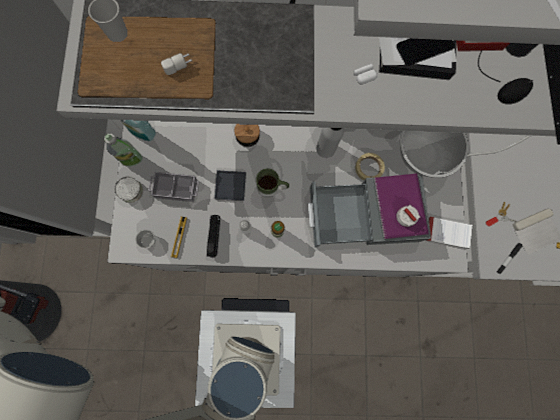

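View pics/a_wrist.png

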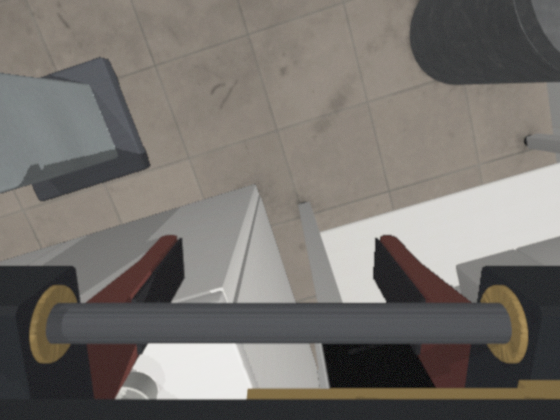

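```bash
cat > h.py <<'E'
import numpy as np, cv2
from bench import state, camera
def ray(c,u,v):
    E=np.array(c["extrinsics"]); d=np.array([(u-c["cx"])/c["fx"],-(v-c["cy"])/c["fy"],-1.0])
    return E[:3,3],E[:3,:3]@d
def onz(c,u,v,z=0):
    o,d=ray(c,u,v); return (o+d*(z-o[2])/d[2])[:2]
def proj(c,p):
    E=np.array(c["extrinsics"]); q=E[:3,:3].T@(np.asarray(p,float)-E[:3,3])
    return np.array([c["cx"]+c["fx"]*q[0]/-q[2], c["cy"]-c["fy"]*q[1]/-q[2]])
def tri(c1,p1,c2,p2):
    o1,d1=ray(c1,*p1);o2,d2=ray(c2,*p2)
    A=np.stack([d1,-d2],1); s=np.linalg.lstsq(A,o2-o1,rcond=None)[0]
    a=o1+s[0]*d1;b=o2+s[1]*d2
    return (a+b)/2, np.linalg.norm(a-b)
def crop(im,x0,y0,x1,y1,k,name):
    o=cv2.resize(im[y0:y1,x0:x1],None,fx=k,fy=k,interpolation=cv2.INTER_CUBIC); cv2.imwrite(name,o)
E
python3 - <<'E'
import cv2
from h import *
t=cv2.imread("pics/a_top.png"); s=cv2.imread("pics/a_scene.png")
crop(t,100,110,300,260,4,"pics/b_top1.png")
crop(t,290,160,440,260,5,"pics/b_top2.png")
crop(s,150,130,350,250,4,"pics/b_sc1.png")
crop(s,260,200,440,350,4,"pics/b_sc2.png")
E
```

```text
(no output)
```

View pics/b_top1.png

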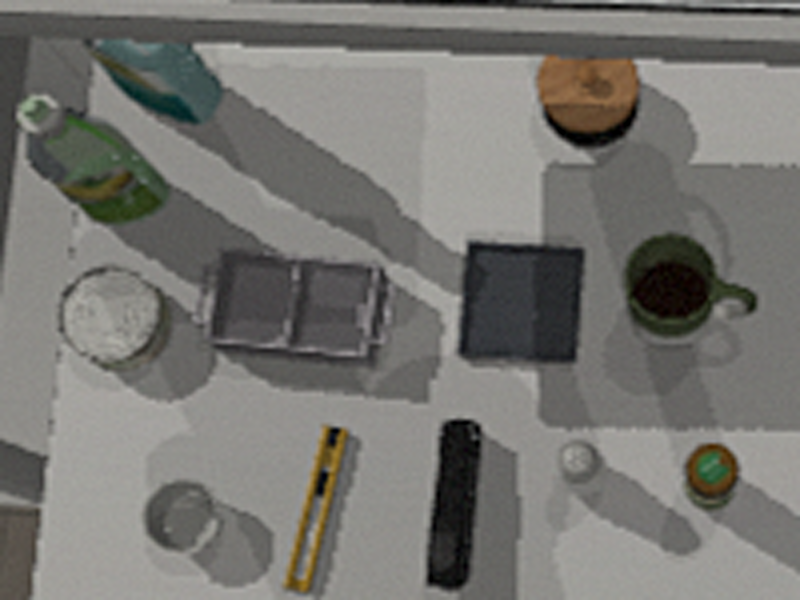

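View pics/b_top2.png

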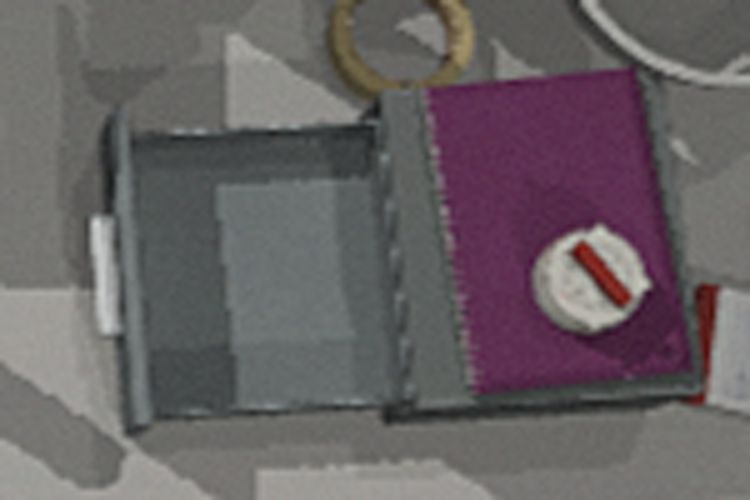

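View pics/b_sc1.png

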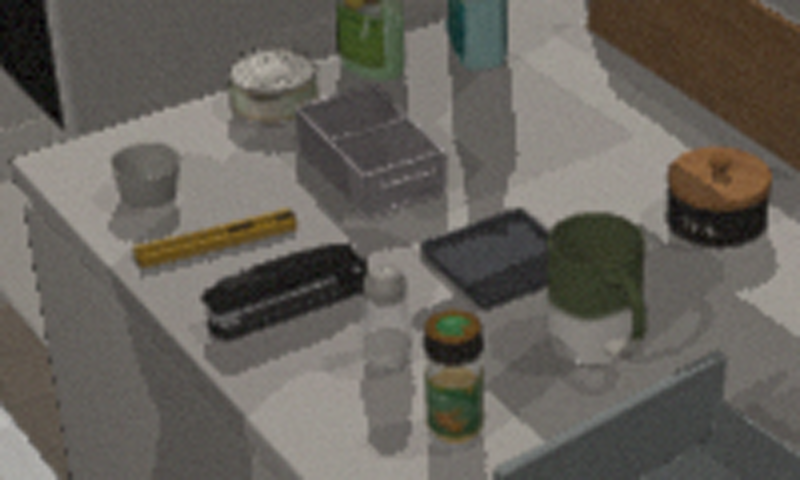

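View pics/b_sc2.png

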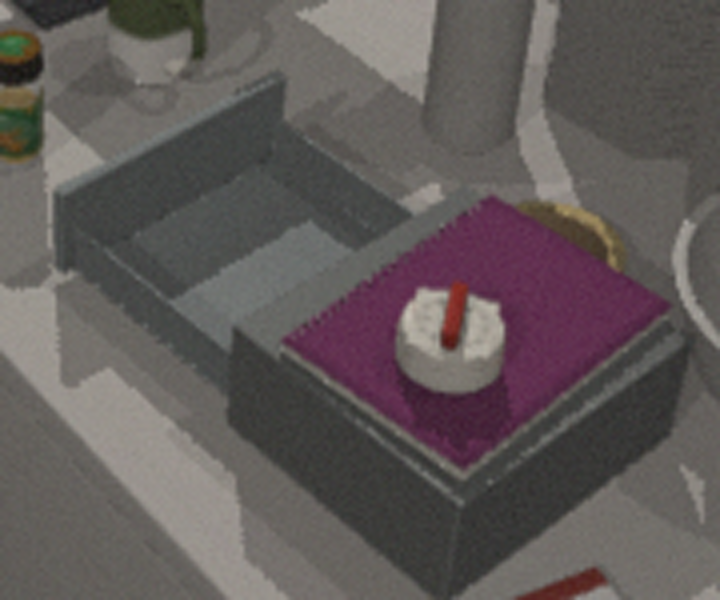

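```bash
cat > meas.py <<'E'
from h import *
import pickle
T=camera("top");S=camera("scene")
pickle.dump((T,S),open("cams.pkl","wb"))
def P(cx,cy,ox,oy,k): return (ox+(cx+.5)/k-.5, oy+(cy+.5)/k-.5)
t1=lambda x,y:P(x,y,100,110,4); t2=lambda x,y:P(x,y,290,160,5)
s1=lambda x,y:P(x,y,150,130,4); s2=lambda x,y:P(x,y,260,200,4)
for n,pt,ps,z in [("jar",(712,467),(453,326),105),("shaker",(579,460),(385,278),90),("cup",(181,516),(146,161),36),
   ("mug rim",(670,285),(597,240),101)]:
    print(n,onz(T,*t1(*pt),z),onz(S,*s1(*ps),z),tri(T,t1(*pt),S,s1(*ps)))
print("tray corners",[onz(T,*t1(*p),12).round(1) for p in [(468,242),(584,249),(578,362),(459,357)]])
print("tray scene",[onz(S,*s1(*p),12).round(1) for p in [(421,242),(518,209),(488,303)]])
print("caddy top corners",[onz(T,*t1(*p),46).round(1) for p in [(221,250),(384,264),(372,358),(211,345)]])
print("caddy scene",[onz(S,*s1(*p),46).round(1) for p in [(297,112),(358,87),(446,156),(379,195)]])
print("drawer front panel top (z84) corners top",[onz(T,*t2(*p),84).round(1) for p in [(113,112),(126,110),(127,432),(148,428)]])
print("drawer panel scene z84",[onz(S,*s2(*p),84).round(1) for p in [(58,188),(72,196),(276,74),(284,78)]])
print("unit top z92 top",[onz(T,*t2(*p),92).round(1) for p in [(380,92),(386,416),(655,70),(703,388)]])
print("unit scene z92",[onz(S,*s2(*p),92).round(1) for p in [(233,333),(460,502),(686,332),(450,190)]])
hsv=cv2.cvtColor(T["frame"],cv2.COLOR_BGR2HSV)
m=cv2.inRange(hsv,(18,120,80),(35,255,255)); m[:,:165]=0;m[:,195:]=0;m[:200]=0;m[260:]=0
m=cv2.morphologyEx(m,cv2.MORPH_CLOSE,np.ones((7,7)))
c=max(cv2.findContours(m,0,2)[0],key=cv2.contourArea); r=cv2.minAreaRect(c);print("cutter",r)
def rectw(r,z):
    b=cv2.boxPoints(r); w=np.array([onz(T,*p,z) for p in b]); ctr=w.mean(0)
    e1=(w[1]-w[0]+w[2]-w[3])/2;e2=(w[2]-w[1]+w[3]-w[0])/2
    L,W=(e1,e2) if np.linalg.norm(e1)>np.linalg.norm(e2) else (e2,e1)
    print("  ctr",ctr.round(1),"len",np.linalg.norm(L).round(1),np.linalg.norm(W).round(1),"ang",np.degrees(np.arctan2(L[1],L[0])).round(1))
rectw(r,10)
g=cv2.cvtColor(T["frame"],cv2.COLOR_BGR2GRAY); m=cv2.inRange(g,0,50);m[:,:200]=0;m[:,224]=0;m[:,224:]=0;m[:205]=0;m[258:]=0
c=max(cv2.findContours(m,0,2)[0],key=cv2.contourArea); r=cv2.minAreaRect(c);print("stapler",r)
for z in (0,25,46): rectw(r,z)
hs=cv2.cvtColor(S["frame"],cv2.COLOR_BGR2HSV); m=cv2.inRange(hs,(18,110,60),(35,255,255)); 
m[:,:180]=0;m[:,228:]=0;m[:180]=0;m[200:]=0
m=cv2.morphologyEx(m,cv2.MORPH_CLOSE,np.ones((5,5)))
c=max(cv2.findContours(m,0,2)[0],key=cv2.contourArea); M=cv2.moments(c); print("cutter scene",onz(S,M['m10']/M['m00'],M['m01']/M['m00'],8))
E
python3 meas.py
```

```text
jar [425.25425022 -88.90768612] [426.07261259 -88.67445377] (array([425.48115634, -89.03559602, 105.38673278]), np.float64(0.6300475457189865))
shaker [430.17034773  20.39143383] [427.11061734  11.57186   ] (array([431.78713232,  20.69714379,  82.6993957 ]), np.float64(0.9602020347199544))
cup [380.77466504 357.81084078] [382.57958898 356.22734744] (array([381.88390854, 357.53509318,  35.45561314]), np.float64(2.2801622543648))
mug rim [578.74901073 -49.77863812] [585.4850119  -52.55441472] (array([582.18089346, -51.33415474, 100.45683486]), np.float64(7.047503633146724))
tray corners [array([637.9, 133.9]), array([634.9,  29.7]), array([530.6,  30.5]), array([531.7, 135.7])]
tray scene [array([536.3, 136.3]), array([635.3, 131.6]), array([534.2,  28.1])]
caddy top corners [array([612.7, 342. ]), array([604.9, 200.4]), array([520.7, 204.9]), array([527.6, 343. ])]
caddy scene [array([529.6, 339.1]), array([599.7, 346.6]), array([601.7, 196.4]), array([519. , 175.6])]
drawer front panel top (z84) corners top [array([ 584.8, -202.9]), array([ 586.5, -211.7]), array([ 367., -214.]), array([ 370. , -227.8])]
drawer panel scene z84 [array([ 376.6, -222.2]), array([ 379.9, -234.8]), array([ 584.5, -205.6]), array([ 586.4, -212.8])]
unit top z92 top [array([ 602.8, -384. ]), array([ 381.5, -383.7]), array([ 624.9, -574. ]), array([ 406.3, -595.6])]
unit scene z92 [array([ 384.4, -410.5]), array([ 408.2, -594.9]), array([ 622.8, -571.9]), array([ 593.8, -384.4])]
cutter ((178.641357421875, 236.7918243408203), (5.919449806213379, 41.46560287475586), 13.626996040344238)
  ctr [394.3 251. ] len 143.1 20.6 ang -9.1
stapler ((213.0942840576172, 235.463134765625), (10.049468040466309, 41.46536636352539), 5.19442892074585)
  ctr [403.7 134.2] len 145.9 35.1 ang -1.7
  ctr [400.5 130.4] len 143.2 34.5 ang -1.7
  ctr [397.7 127.3] len 140.9 33.9 ang -1.7
cutter scene [392.33944161 248.46641484]
```

Run:
```python
from h import *
import pickle
T,S=pickle.load(open("cams.pkl","rb"))
crop(T["frame"],300,170,380,260,8,"pics/c_t.png")
crop(S["frame"],265,210,345,290,9,"pics/c_s.png")
crop(T["frame"],140,165,210,205,11,"pics/c_cad.png")
print("shelf",tri(T,(60,112),S,(235,55)), tri(T,(556,130),S,(560,250)))
print(tri(T,t:=(318,120),S,(318,95)))
```

```text
shelf (array([692.19425609, 517.10108078, 344.14953137]), np.float64(13.502319218442365)) (array([ 655.92757861, -821.66341612,  375.23248198]), np.float64(33.94254693114208))
(array([ 597.35759432, -157.37354333,  471.88988456]), np.float64(65.56225818260323))
```

View pics/c_t.png

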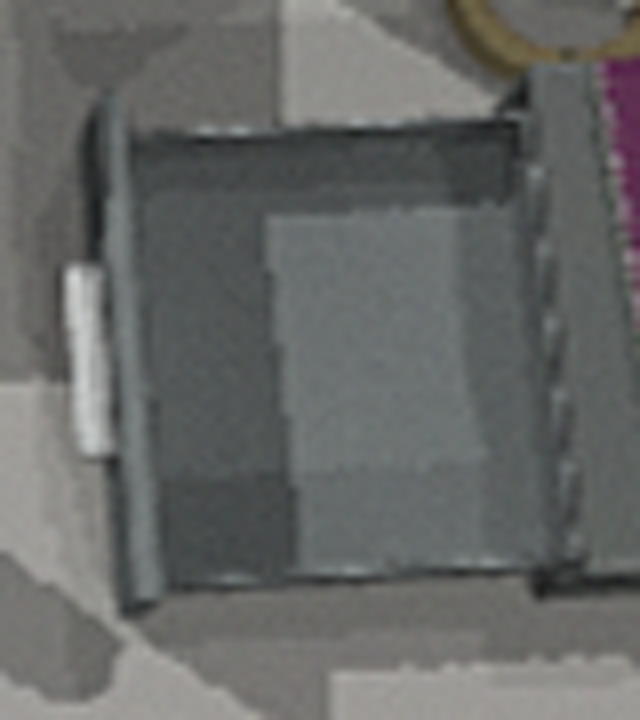

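View pics/c_s.png

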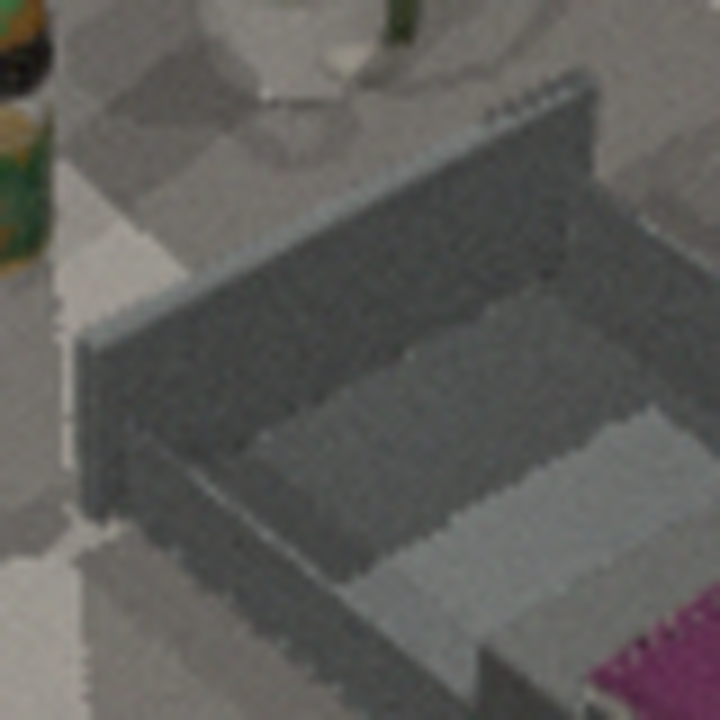

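View pics/c_cad.png

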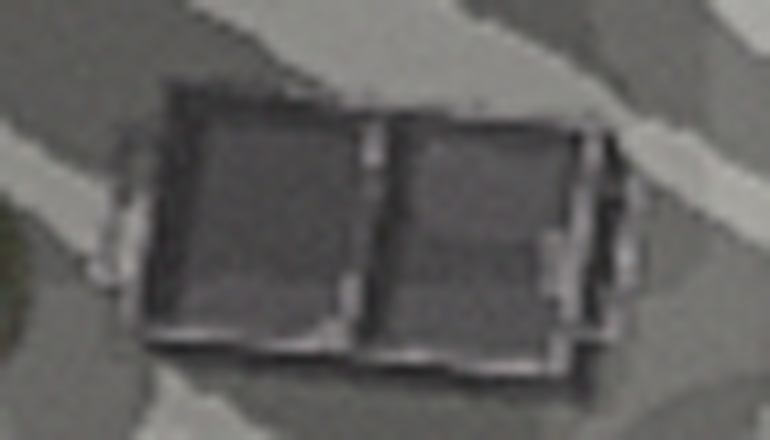

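Run:
```python
from h import *
import pickle
T,S=pickle.load(open("cams.pkl","rb"))
P=lambda x,y,ox,oy,k:(ox+(x+.5)/k-.5, oy+(y+.5)/k-.5)
def line(c,pts,off,k,z,name):
    w=[onz(c,*P(*p,*off,k),z) for p in pts]; d=w[-1]-w[0]
    print(name,[x.round(1) for x in w],"len",np.linalg.norm(d).round(1),"a",np.degrees(np.arctan2(d[1],d[0])).round(1))
ct=((300,170),8);cs=((265,210),9);cc=((140,165),11)
line(T,[(130,602),(104,97)],*ct,84,"panel outer top")
line(T,[(158,600),(122,97)],*ct,84,"panel inner top")
line(S,[(78,342),(580,72)],*cs,84,"panel outer sc")
line(S,[(92,352),(598,82)],*cs,84,"panel inner sc")
line(T,[(82,455),(65,265)],*ct,55,"bar front")
line(T,[(290,584),(200,136)],*ct,51,"side walls")
line(T,[(165,578),(530,568)],*ct,51,"wall -y near")
line(T,[(140,136),(510,122)],*ct,51,"wall +y far")
line(T,[(170,90),(607,130)],*cc,46,"cad far")
line(T,[(140,340),(575,375)],*cc,46,"cad near")
line(T,[(140,340),(170,90)],*cc,46,"cad L")
line(T,[(575,375),(607,130)],*cc,46,"cad R")
line(T,[(352,345),(374,120)],*cc,46,"cad mid")
```

```text
panel outer top [array([ 371. , -216.6]), array([ 585.9, -204.1])] len 215.3 a 3.3
panel inner top [array([ 372.2, -228.2]), array([ 586.2, -211.8])] len 214.7 a 4.4
panel outer sc [array([ 372.3, -224.1]), array([ 587.2, -204. ])] len 215.9 a 5.3
panel inner sc [array([ 373.3, -230.5]), array([ 588.7, -211.7])] len 216.3 a 5.0
bar front [array([ 436.3, -199.3]), array([ 518.8, -191.1])] len 82.9 a 5.6
side walls [array([ 384.3, -288.6]), array([ 579.2, -249.9])] len 198.7 a 11.2
wall -y near [array([ 385.3, -235.5]), array([ 394.1, -391.1])] len 155.9 a -86.8
wall +y far [array([ 578.3, -223.7]), array([ 590.1, -386. ])] len 162.8 a -85.9
cad far [array([610.5, 341.4]), array([602.1, 203.3])] len 138.4 a -93.5
cad near [array([529.1, 343.4]), array([522.3, 207.7])] len 135.9 a -92.9
cad L [array([529.1, 343.4]), array([610.5, 341.4])] len 81.4 a -1.4
cad R [array([522.3, 207.7]), array([602.1, 203.3])] len 79.9 a -3.2
cad mid [array([529.7, 277.7]), array([602.9, 276.7])] len 73.2 a -0.8
```

```bash
cat > go.py <<'E'
import sys
from h import *
def go(*targets):
    s=state(); p=s["eef_pos"]; yaw=s["orientation"][2]; r=np.radians(yaw)
    print("t %.1f pos %s rpy %s gap %.1f F %s"%(s["t"],p.round(1),s["orientation"].round(2),s["finger_gap"],s["contact_force"].round(1)),"q",s["q"].round(0))
    for (x,y,z,ps) in targets:
        d=np.array([x,y,z])-p
        print((x,y,z,ps),"-> x %.2f y %.2f z %.2f turn %.2f  dist %.0f mm"%((np.cos(r)*d[0]+np.sin(r)*d[1])/10,-d[2]/10,(-np.sin(r)*d[0]+np.cos(r)*d[1])/10,-((ps-yaw+180)%360-180),np.linalg.norm(d)))
if __name__=="__main__":
    go(*[tuple(float(v) for v in a.split(",")) for a in sys.argv[1:]])
E
python3 go.py 390,330,250,-50 425,-88,250,-90
```

```text
t 0.2 pos [183.9 597.1 241.3] rpy [-90.04  -0.   -17.12] gap 87.5 F [-0.2 -0.3 -0.6] q [72. 24. 93. -0. 62. -1.]
(390.0, 330.0, 250.0, -50.0) -> x 27.56 y -0.87 z -19.46 turn 32.88  dist 337 mm
(425.0, -88.0, 250.0, -90.0) -> x 43.21 y -0.87 z -58.38 turn 72.88  dist 726 mm
```

Request:
{"op": "jog_arm", "data": {"plan": [[8.7,[3.0,-0.5,-2.5],5],[8.7,[6.5,-0.9,-5],10],[8.7,[10.5,-0.9,-8],15],[8.7,[14.5,-0.9,-11],20],[8.7,[18.5,-0.9,-14],25],[8.7,[22,-0.9,-17],30],[8.7,[26,-0.9,-20],35],[8.7,[28,-0.9,-23],40]]}}

```text
t: 1.05
eef_pos: [385.8, 293.2, 250.9]
orientation: [-89.9, -0.0, -57.4]
contact_force: [1.2, 0.2, 0.2]
finger_gap: 87.4
```

```bash
python3 go.py 425,-88,250,-90
```

```text
t 1.1 pos [385.8 293.2 250.9] rpy [-8.992e+01 -2.000e-02 -5.740e+01] gap 87.4 F [1.2 0.2 0.2] q [ 36.  12. 110.  -0.  58.   3.]
(425.0, -88.0, 250.0, -90.0) -> x 34.23 y 0.09 z -17.24 turn 32.60  dist 383 mm
```

Request:
{"op": "jog_arm", "data": {"plan": [[8.7,[4,0,-2],4],[8.7,[8.2,0,-4.1],8],[8.7,[12.4,0,-6.2],12],[8.7,[16.8,0,-8.5],16],[8.7,[21.2,0,-10.7],20],[8.7,[25.6,0,-12.9],24],[8.7,[30,0,-15.1],28],[8.7,[34.2,0,-17.2],32.6]]}}

```text
t: 1.85
eef_pos: [424.9, -87.7, 251.0]
orientation: [-90.0, -0.0, -89.9]
contact_force: [0.7, 0.4, -0.3]
finger_gap: 87.1
```

```bash
python3 - <<'E'
from h import *
c=camera("wrist"); cv2.imwrite("pics/d_w.png",c["frame"])
for p in [(425.3,-88.9,105),(425.3,-88.9,0),(430,20.4,90),(430,20.4,0)]: print(proj(c,p).round(0))
E
python3 go.py 425.5,-89,90,-90 425.5,-89,75,-90
```

```text
[279. 197.]
[279. 174.]
[285.  51.]
[284.  65.]
t 1.9 pos [426.1 -93.  251.3] rpy [-89.87  -0.18 -90.32] gap 86.9 F [ 2.2 -2.5  0.5] q [-14.   7. 116.  -0.  57. -13.]
(425.5, -89.0, 90.0, -90.0) -> x -0.40 y 16.13 z -0.07 turn -0.32  dist 161 mm
(425.5, -89.0, 75.0, -90.0) -> x -0.40 y 17.63 z -0.07 turn -0.32  dist 176 mm
```

View pics/d_w.png

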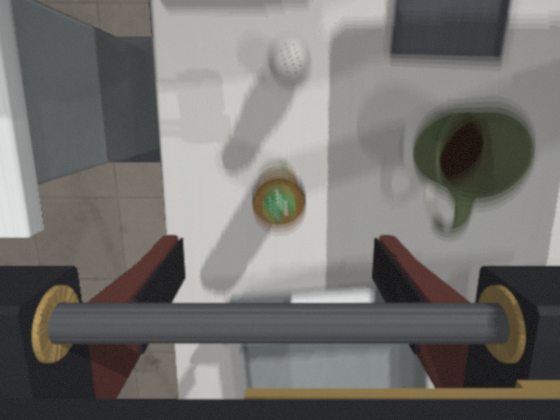

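Request:
{"op": "jog_arm", "data": {"plan": [[8.7,[0,3,0],0],[8.7,[0,7,0],0],[8.7,[0,10.5,0],0],[8.7,[0,13,0],0],[8.7,[0,13.5,0],0]]}}

```text
t: 2.4
eef_pos: [423.3, -85.1, 113.4]
orientation: [-90.3, 0.1, -89.7]
contact_force: [-0.8, -0.0, 0.6]
finger_gap: 87.2
```

```bash
python3 - <<'E'
from h import *
c=camera("wrist"); cv2.imwrite("pics/d_w2.png",c["frame"])
for p in [(425.3,-88.9,105),(430,20.4,90)]: print(proj(c,p).round(0))
E
python3 go.py 425.5,-89,76,-90
```

```text
[284. 274.]
[297.   8.]
t 2.5 pos [423.9 -85.2 114.1] rpy [-9.022e+01  5.000e-02 -8.972e+01] gap 87.2 F [-0.2  0.2 -0.5] q [-13.  21. 122.  -0.  37. -13.]
(425.5, -89.0, 76.0, -90.0) -> x 0.38 y 3.81 z 0.16 turn 0.28  dist 38 mm
```

View pics/d_w2.png

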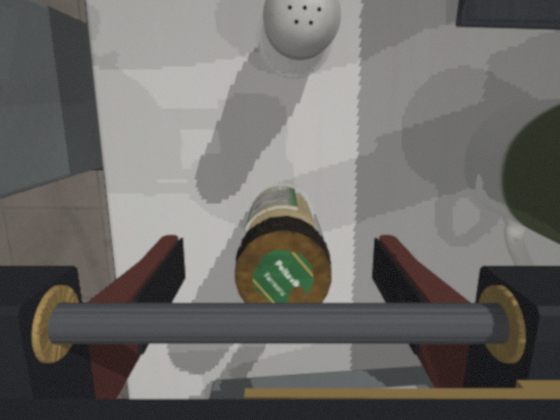

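```bash
python3 - <<'E'
from h import *
c=camera("wrist")
print(onz(c,283,266,105),onz(c,302,18,90), onz(c,236,265,105),onz(c,330,265,105))
E
python3 go.py 424.5,-86.5,76,-90
```

```text
[425.65048913 -85.78118769] [432.73315702  16.56376404] [405.17705871 -85.44278407] [446.09515261 -85.18319275]
t 2.5 pos [424.8 -85.4 115.3] rpy [-9.010e+01  2.000e-02 -8.971e+01] gap 86.9 F [-0.9 -0.1  0. ] q [-13.  21. 122.  -0.  37. -13.]
(424.5, -86.5, 76.0, -90.0) -> x 0.11 y 3.93 z -0.03 turn 0.29  dist 39 mm
```

Request:
{"op": "jog_arm", "data": {"plan": [[8.7,[0.1,2.5,0],0],[8.7,[0.1,3.9,0],0],[6.0,[0.1,3.9,0],0],[4.0,[0.1,3.9,0],0],[3.8,[0.1,3.9,0],0],[3.8,[0.1,3.9,0],0],[3.8,[0.1,3.9,0],0]], "force": 20}}

```text
t: 3.2
eef_pos: [425.5, -86.6, 77.4]
orientation: [-89.9, -0.0, -89.7]
contact_force: [-0.7, 0.4, -0.3]
finger_gap: 50.6
```

```bash
python3 go.py 425,-87,230,-90 567,307,230,-93
```

```text
t 3.2 pos [425.5 -86.6  77.4] rpy [-8.992e+01 -2.000e-02 -8.972e+01] gap 50.6 F [-0.7  0.4 -0.3] q [-13.  26. 122.  -0.  32. -13.]
(425.0, -87.0, 230.0, -90.0) -> x 0.04 y -15.26 z -0.05 turn 0.28  dist 153 mm
(567.0, 307.0, 230.0, -93.0) -> x -39.29 y -15.26 z 14.34 turn 3.28  dist 445 mm
```

Request:
{"op": "jog_arm", "data": {"plan": [[3.8,[0,0,0],0],[3.8,[0,0,0],0],[3.8,[0,0,0],0]], "force": 20}}

```text
t: 3.5
eef_pos: [425.3, -86.6, 77.1]
orientation: [-90.0, -0.0, -89.7]
contact_force: [-0.7, 0.1, 6.4]
finger_gap: 44.0
```

Request:
{"op": "jog_arm", "data": {"plan": [[3.8,[0,-1,0],0],[3.8,[0,-3,0],0],[3.8,[0,-6,0],0],[3.8,[0,-10,0],0],[3.8,[-2,-14,0.7],0],[3.8,[-5,-16,1.8],0],[3.8,[-9,-16,3.3],0.8],[3.8,[-13,-16,4.8],1.6]]}}

```text
t: 4.3
eef_pos: [472.9, 44.9, 238.4]
orientation: [-89.9, 0.0, -91.4]
contact_force: [0.7, -0.7, -2.3]
finger_gap: 43.6
```

```bash
python3 go.py 567,307,230,-93
```

```text
t 4.3 pos [472.9  44.9 238.4] rpy [-8.985e+01  1.000e-02 -9.142e+01] gap 43.6 F [ 0.7 -0.7 -2.3] q [  4.  12. 112.  -0.  56.   5.]
(567.0, 307.0, 230.0, -93.0) -> x -26.44 y 0.84 z 8.75 turn 1.58  dist 279 mm
```

Request:
{"op": "jog_arm", "data": {"plan": [[3.8,[-4,0,1.3],0.5],[3.8,[-8.5,0.5,2.8],0.8],[3.8,[-13,1,4.3],1.2],[3.8,[-17.5,1.5,5.8],1.6],[3.8,[-21.5,2,7.1],1.6],[3.8,[-24.5,2.5,8.1],1.6],[3.8,[-26.2,3,8.7],1.6],[3.8,[-26.4,3,8.75],1.6]]}}

```text
t: 5.1
eef_pos: [565.7, 306.8, 205.8]
orientation: [-90.1, -0.0, -92.8]
contact_force: [1.0, 0.3, -0.7]
finger_gap: 43.6
```

```bash
python3 - <<'E'
from h import *
c=camera("wrist"); cv2.imwrite("pics/e_w.png",c["frame"])
c=camera("top"); crop(c["frame"],130,140,230,215,8,"pics/e_t.png")
E
python3 go.py 567,307,82,-93
```

```text
t 5.2 pos [565.4 304.9 206.4] rpy [-9.007e+01 -6.000e-02 -9.291e+01] gap 44.1 F [ 0.5  0.4 -1.7] q [27. 28. 93. -0. 60. 30.]
(567.0, 307.0, 82.0, -93.0) -> x -0.22 y 12.44 z 0.15 turn 0.09  dist 124 mm
```

View pics/e_w.png

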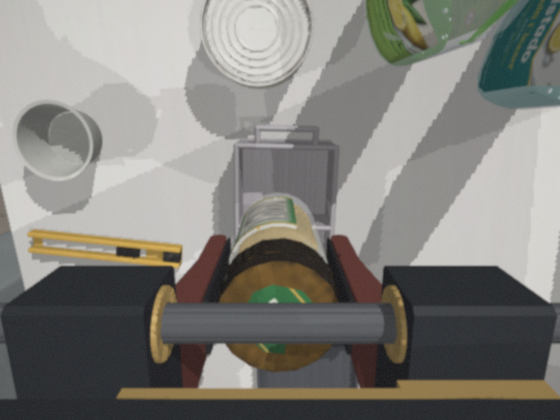

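View pics/e_t.png

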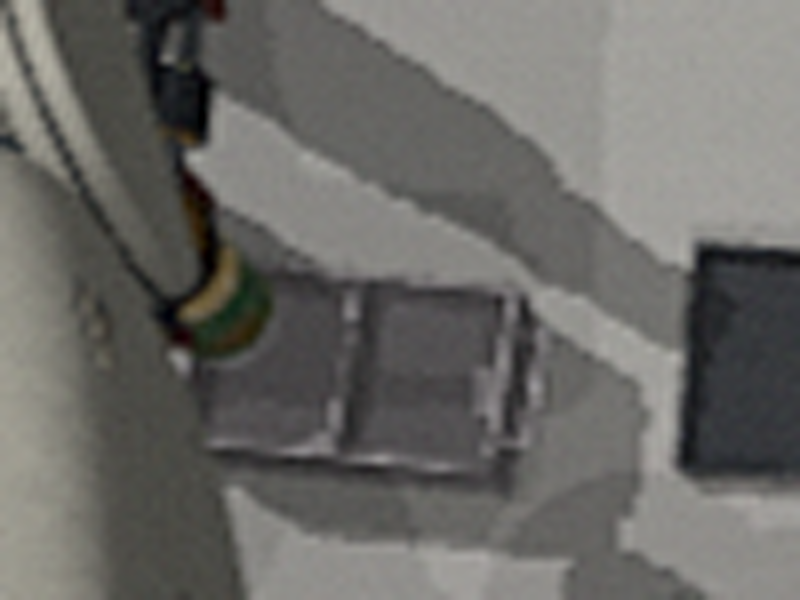

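```bash
python3 - <<'E'
from h import *
c=camera("wrist")
print("caddy",[onz(c,*p,46).round(1) for p in [(236,145),(337,147),(331,227),(238,228),(352,385),(258,385)]])
print("cup",onz(c,58,140,36).round(1),[onz(c,*p,36).round(1) for p in [(16,140),(100,145),(58,99),(60,181)]], "cutter",[onz(c,*p,10).round(1) for p in [(30,240),(180,256)]])
print("jar bottom", proj(c,(565.4,304.9,129)))
E
python3 go.py 567,307,82,-93
```

```text
caddy [array([533. , 344.3]), array([613.8, 338.6]), array([607.9, 271.6]), array([529.3, 274.7]), array([625.2, 113.5]), array([536.1, 117.9])]
cup [385.4 355. ] [array([350.8, 356.7]), array([419.4, 349.1]), array([391.8, 387.3]), array([380.4, 320.8])] cutter [array([325. , 261.3]), array([466.4, 237.8])]
jar bottom [278.82907247 219.78435766]
t 5.2 pos [565.4 304.4 206.7] rpy [-9.005e+01 -5.000e-02 -9.295e+01] gap 43.5 F [ 1.2 -0.4 -0.9] q [27. 28. 93. -0. 60. 30.]
(567.0, 307.0, 82.0, -93.0) -> x -0.27 y 12.47 z 0.14 turn 0.05  dist 125 mm
```

Request:
{"op": "jog_arm", "data": {"plan": [[3.8,[-0.2,3,0.3],0],[3.8,[-0.3,6.5,0.3],0],[3.8,[-0.3,9.0,0.3],0],[3.8,[-0.3,10.5,0.3],0],[3.8,[-0.3,11.5,0.3],0],[3.8,[-0.3,12.0,0.3],0],[3.8,[-0.3,12.3,0.3],0],[3.8,[-0.3,12.3,0.3],0]]}}

```text
t: 6.05
eef_pos: [569.5, 308.6, 84.3]
orientation: [-90.0, 0.0, -92.9]
contact_force: [-0.3, 0.3, -0.9]
finger_gap: 43.8
```

```bash
python3 - <<'E'
from h import *
c=camera("scene"); crop(c["frame"],190,110,290,190,8,"pics/f_s.png")
c=camera("wrist"); cv2.imwrite("pics/f_w.png",c["frame"])
E
python3 go.py 569,307,82,-93
```

```text
t 6.2 pos [569.6 308.8  84.5] rpy [-8.993e+01  4.000e-02 -9.292e+01] gap 43.9 F [ 0.1  0.3 -1. ] q [27. 37. 95. -0. 47. 30.]
(569.0, 307.0, 82.0, -93.0) -> x 0.18 y 0.25 z -0.05 turn 0.08  dist 3 mm
```

View pics/f_s.png

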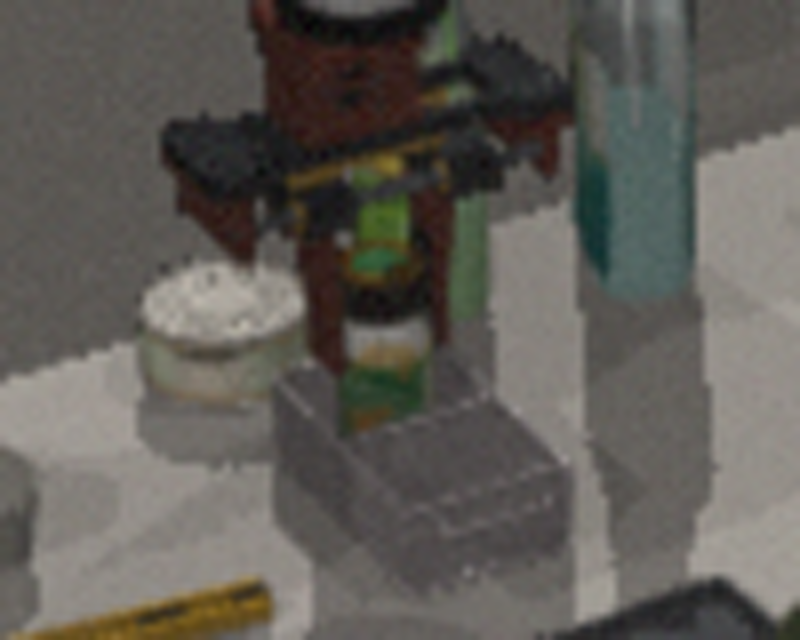

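View pics/f_w.png

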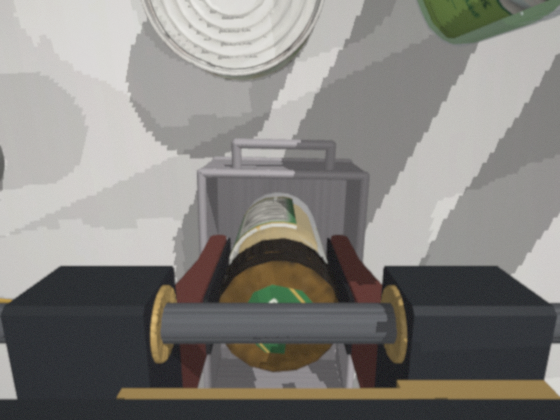

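Request:
{"op": "jog_arm", "data": {"plan": [[3.8,[0,0.2,0],0],[3.8,[0,0.3,0],0],[3.8,[0,0.3,0],0]]}}

```text
t: 6.45
eef_pos: [569.4, 308.7, 81.2]
orientation: [-90.0, 0.0, -92.9]
contact_force: [-1.0, 0.3, 2.3]
finger_gap: 43.8
```

Touching the floor; release to ~62 mm and rise.

Request:
{"op": "jog_arm", "data": {"plan": [[6.2,[0,0,0],0],[6.2,[0,0,0],0],[6.2,[0,0,0],0],[6.2,[0,-1.5,0],0],[6.4,[0,-4,0],0],[7,[0,-8,0],0],[8.7,[0,-12,0],0],[8.7,[1,-14,-0.5],0]]}}

```text
t: 7.25
eef_pos: [565.6, 300.2, 225.8]
orientation: [-89.7, 0.2, -92.9]
contact_force: [0.3, 0.5, 0.2]
finger_gap: 82.5
```

```bash
python3 - <<'E'
from h import *
c=camera("scene"); crop(c["frame"],190,110,290,190,8,"pics/g_s.png")
E
python3 go.py 431,19,150,-90 431,19,67,-90
```

```text
t 7.3 pos [565.4 298.9 227.8] rpy [-89.59   0.21 -92.91] gap 85.3 F [0.9 0.3 1.8] q [27. 26. 92. -0. 61. 30.]
(431.0, 19.0, 150.0, -90.0) -> x 28.63 y 7.78 z -12.00 turn -2.91  dist 320 mm
(431.0, 19.0, 67.0, -90.0) -> x 28.63 y 16.08 z -12.00 turn -2.91  dist 350 mm
```

View pics/g_s.png

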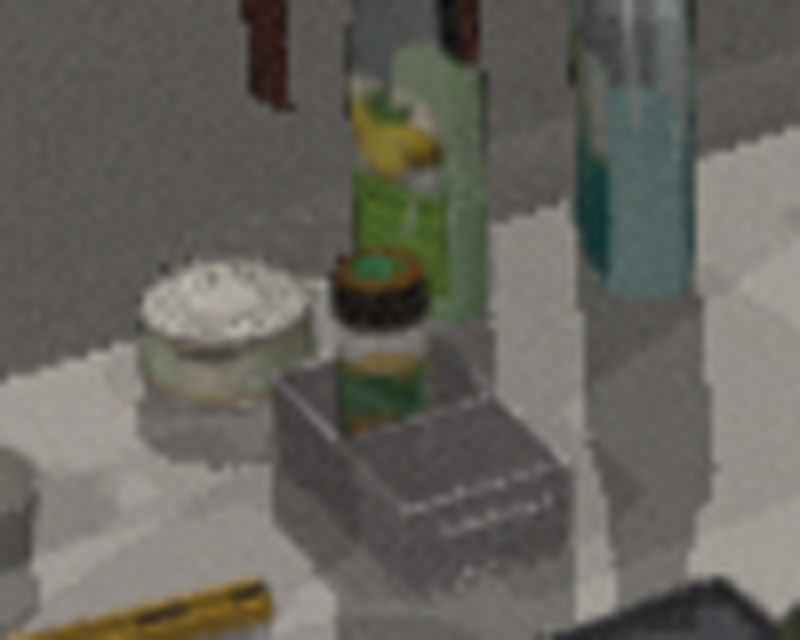

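Request:
{"op": "jog_arm", "data": {"plan": [[8.7,[3.5,0,-1.5],0],[8.7,[7.5,0.5,-3.1],-0.5],[8.7,[11.5,1,-4.8],-1],[8.7,[16,2,-6.7],-1.5],[8.7,[20.5,4,-8.6],-2],[8.7,[24.5,5.5,-10.3],-2.5],[8.7,[27.5,7,-11.5],-2.9],[8.7,[28.6,7.6,-12],-2.9]]}}

```text
t: 8.1
eef_pos: [426.9, 17.3, 143.8]
orientation: [-90.2, -0.0, -90.2]
contact_force: [0.6, -0.0, 1.2]
finger_gap: 86.8
```

Request:
{"op": "jog_arm", "data": {"plan": [[8.7,[0,0,0],0],[8.7,[0,0,0],0]]}}

```text
t: 8.3
eef_pos: [430.5, 19.7, 145.3]
orientation: [-89.9, 0.0, -90.1]
contact_force: [0.7, -0.5, 1.1]
finger_gap: 87.2
```

```bash
python3 - <<'E'
from h import *
c=camera("wrist"); cv2.imwrite("pics/h_w.png",c["frame"])
print(proj(c,(431,19,90)))
E
python3 go.py 431,18.5,67,-90
```

```text
[279.57640287 232.62758411]
t 8.3 pos [430.8  20.  145.4] rpy [-8.988e+01  1.000e-02 -9.000e+01] gap 86.9 F [ 0.7  0.6 -0.6] q [  1.  17. 121.   0.  41.   1.]
(431.0, 18.5, 67.0, -90.0) -> x 0.15 y 7.84 z 0.02 turn 0.00  dist 78 mm
```

View pics/h_w.png

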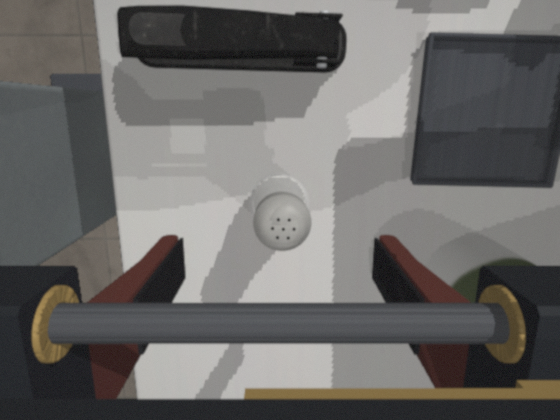

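Run:
```python
from h import *
c=camera("wrist")
print(onz(c,282,222,90),onz(c,282,228,90),onz(c,280,190,46))
t=camera("top"); crop(t["frame"],200,190,290,260,8,"pics/h_t.png")
print([onz(c,*p,25).round(1) for p in [(120,34),(345,42)]],"tray",[onz(c,*p,12).round(1) for p in [(427,35),(413,185),(556,187)]])
```

```text
[432.62236969  25.42165446] [432.62999415  21.9552968 ] [431.78971029  34.08896822]
[array([328.1, 133.1]), array([474.2, 128.2])] tray [array([532.2, 134.8]), array([531.7,  30.6]), array([639.3,  29. ])]
```

View pics/h_t.png

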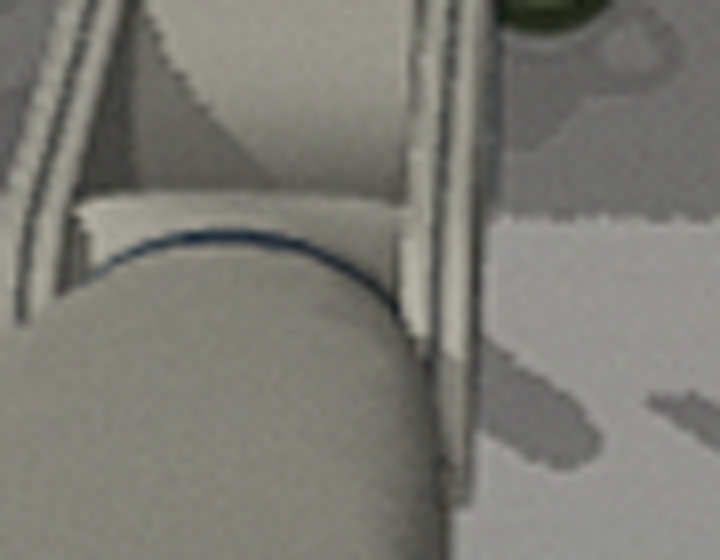

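Request:
{"op": "jog_arm", "data": {"plan": [[8.7,[-0.1,2.5,0],0],[8.7,[-0.1,5,0],0],[7.0,[-0.1,7,0],0],[6,[-0.1,7.8,0],0],[3.8,[-0.1,7.8,0],0],[3.8,[-0.1,7.8,0],0],[3.8,[-0.1,7.8,0],0],[3.8,[-0.1,7.8,0],0]], "force": 20}}

```text
t: 9.25
eef_pos: [429.9, 20.3, 67.5]
orientation: [-89.9, 0.0, -90.0]
contact_force: [0.9, 0.8, 0.4]
finger_gap: 42.2
```

Request:
{"op": "jog_arm", "data": {"plan": [[3.8,[0,0,0],0],[3.8,[0,0,0],0]]}}

```text
t: 9.45
eef_pos: [429.9, 20.2, 67.2]
orientation: [-89.9, 0.0, -90.0]
contact_force: [0.3, 0.6, 1.7]
finger_gap: 38.1
```

```bash
python3 go.py 567,240,200,-93
```

```text
t 9.4 pos [429.9  20.2  67.2] rpy [-89.9    0.   -90.02] gap 38.1 F [0.3 0.6 1.7] q [  1.  27. 123.  -0.  30.   1.]
(567.0, 240.0, 200.0, -93.0) -> x -21.99 y -13.28 z 13.70 turn 2.98  dist 291 mm
```

Run:
```python
from h import *
c=camera("wrist"); cv2.imwrite("pics/i_w.png",c["frame"])
c=camera("scene"); crop(c["frame"],210,160,290,240,8,"pics/i_s.png")
```

```text
(no output)
```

View pics/i_w.png

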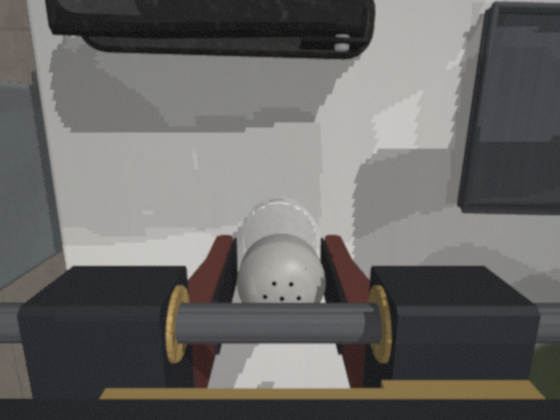

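View pics/i_s.png

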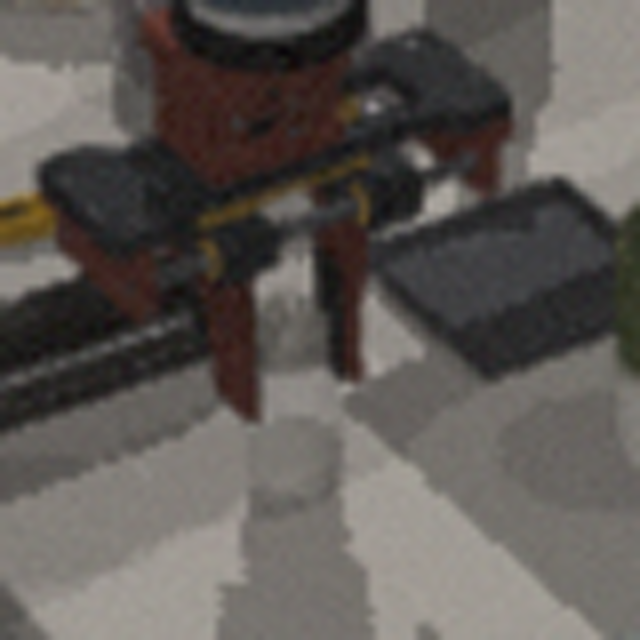

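Run:
```python
from h import *
c=camera("wrist"); s=camera("scene")
print(state()["finger_gap"],state()["contact_force"],state()["eef_pos"])
print("holes",onz(c,284,289,90), onz(c,281,265,66))
P=lambda x,y,ox,oy,k:(ox+(x+.5)/k-.5, oy+(y+.5)/k-.5)
print("base bottom edge",onz(s,*P(290,515,210,160,8),0), "left/right", onz(s,*P(248,480,210,160,8),5),onz(s,*P(343,480,210,160,8),5))
for y in (20,25): print([proj(c,(431,y+dy,z)).round(0) for dy,z in ((0,90),(22,0),(22,66))])
```

```text
37.80020145329405 [0.79203373 0.36683721 1.4405876 ] [429.49193452  20.19036312  66.82598655]
holes [431.42763526  24.96443544] [430.5742903   23.60321803]
base bottom edge [418.18172295   4.15750479] left/right [412.957418   27.8896973] [444.75901672   6.12373678]
[array([283., 302.]), array([281., 189.]), array([282., 222.])]
[array([283., 289.]), array([281., 180.]), array([282., 210.])]
```

Request:
{"op": "jog_arm", "data": {"plan": [[6,[0,0,0],0],[6,[0,0,0],0],[6,[0,0,0],0],[6,[0,0,0],0]]}}

```text
t: 10.05
eef_pos: [429.0, 20.2, 66.6]
orientation: [-90.0, -0.0, -90.0]
contact_force: [0.5, 0.2, -0.4]
finger_gap: 60.2
```

Run:
```python
from h import *
c=camera("wrist"); cv2.imwrite("pics/j_w.png",c["frame"])
c=camera("scene"); crop(c["frame"],210,160,290,240,8,"pics/j_s.png")
```

```text
(no output)
```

View pics/j_w.png

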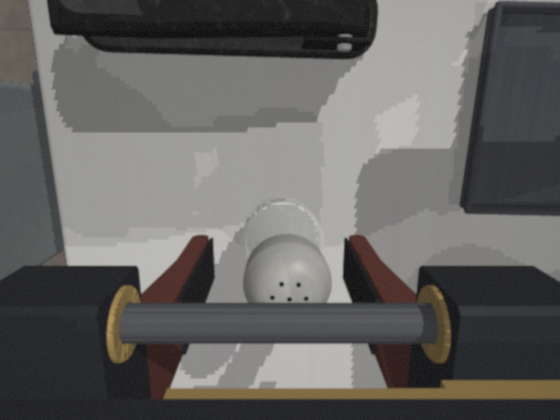

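View pics/j_s.png

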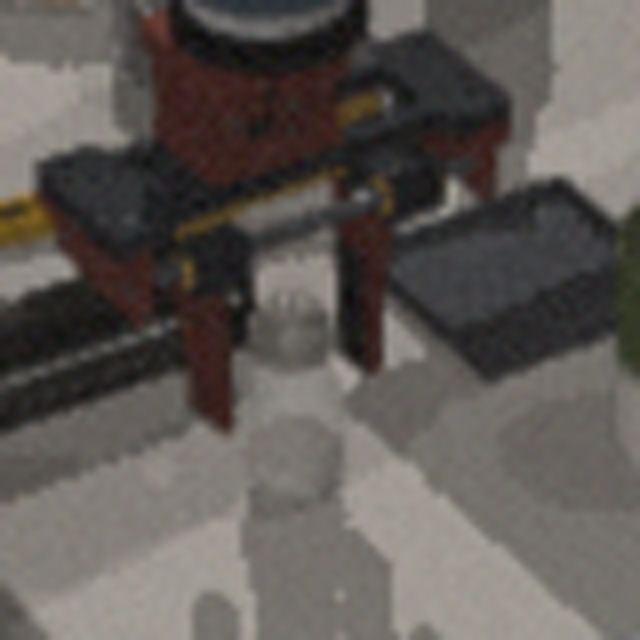

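Request:
{"op": "jog_arm", "data": {"plan": [[6,[-0.1,0.5,0.2],0],[6,[-0.2,0.9,0.2],0],[3.8,[-0.2,0.9,0.2],0],[3.8,[-0.2,0.9,0.2],0],[3.8,[-0.2,0.9,0.2],0],[3.8,[-0.2,0.9,0.2],0],[3.8,[-0.2,0.9,0.2],0]]}}

```text
t: 10.85
eef_pos: [431.2, 22.2, 57.7]
orientation: [-90.0, -0.0, -90.0]
contact_force: [0.3, -0.0, -1.4]
finger_gap: 38.5
```

```bash
python3 go.py 567,240,200,-93
```

```text
t 10.8 pos [431.2  22.2  57.7] rpy [-90.    -0.   -90.02] gap 38.5 F [ 0.3 -0.  -1.4] q [  1.  28. 123.  -0.  29.   1.]
(567.0, 240.0, 200.0, -93.0) -> x -21.78 y -14.23 z 13.57 turn 2.98  dist 293 mm
```

Request:
{"op": "jog_arm", "data": {"plan": [[3.0,[0,0,0],0],[3.0,[0,0,0],0],[3.0,[0,0,0],0]], "force": 20}}

```text
t: 11.15
eef_pos: [431.2, 22.2, 57.7]
orientation: [-90.0, -0.0, -90.0]
contact_force: [1.0, -0.4, -1.3]
finger_gap: 38.0
```

Run:
```python
from h import *
c=camera("wrist"); cv2.imwrite("pics/k_w.png",c["frame"])
c=camera("scene"); crop(c["frame"],210,160,290,240,8,"pics/k_s.png")
```

```text
(no output)
```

View pics/k_w.png

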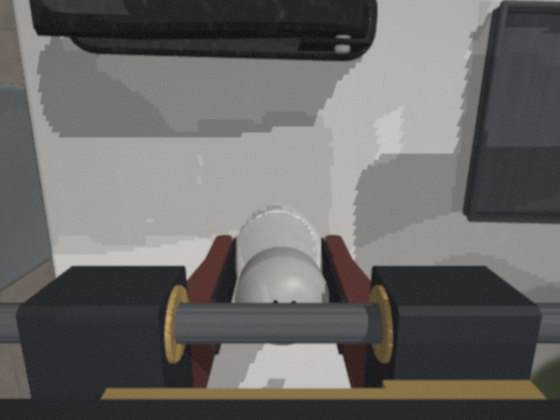

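View pics/k_s.png

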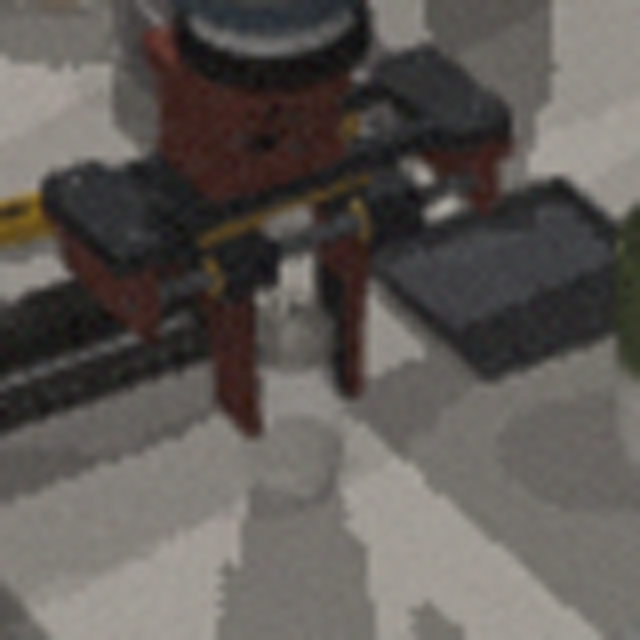

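Request:
{"op": "jog_arm", "data": {"plan": [[3.0,[0,-0.5,0],0],[3.0,[0,-1.5,0],0],[3.0,[0,-3,0],0],[3.0,[0,-4,0],0],[3.0,[0,-4,0],0]], "force": 22}}

```text
t: 11.75
eef_pos: [432.3, 22.2, 99.3]
orientation: [-89.8, 0.0, -90.0]
contact_force: [0.2, -0.8, -1.0]
finger_gap: 38.6
```

```bash
python3 - <<'E'
from h import *
c=camera("scene"); crop(c["frame"],210,150,290,230,8,"pics/l_s.png")
E
python3 go.py 567,240,200,-93
```

```text
t 11.8 pos [431.9  22.2  98.6] rpy [-89.87   0.   -90.02] gap 38.6 F [ 0.5 -0.3 -1.4] q [  1.  23. 122.  -0.  35.   1.]
(567.0, 240.0, 200.0, -93.0) -> x -21.78 y -10.14 z 13.51 turn 2.98  dist 276 mm
```

View pics/l_s.png

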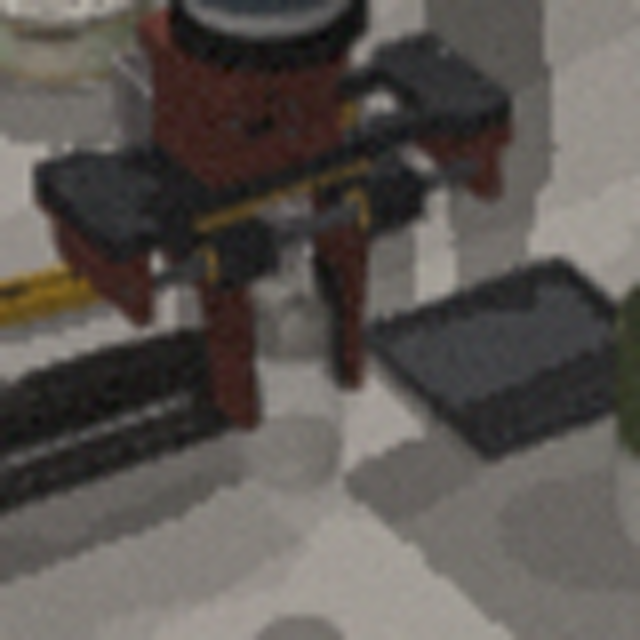

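Request:
{"op": "jog_arm", "data": {"plan": [[3.0,[-1,-3,0.6],0],[3.0,[-3,-6,1.8],0],[3.0,[-6.5,-9,4],0.6],[3.0,[-10.5,-10,6.5],1.2],[3.0,[-14.5,-10,9],1.8],[3.0,[-18,-10,11.2],2.4],[3.0,[-20.8,-10,13.1],3],[3.0,[-21.6,-10,13.5],3]]}}

```text
t: 12.6
eef_pos: [567.7, 240.9, 196.9]
orientation: [-90.0, 0.0, -92.9]
contact_force: [1.3, -0.1, -1.2]
finger_gap: 38.1
```

Request:
{"op": "jog_arm", "data": {"plan": [[3.0,[0,2,0],0],[3.0,[0,3,0],0],[3.0,[0,3,0],0]]}}

```text
t: 12.9
eef_pos: [564.4, 236.9, 165.4]
orientation: [-90.3, -0.1, -93.0]
contact_force: [-0.0, -0.4, -1.4]
finger_gap: 38.4
```

```bash
python3 - <<'E'
from h import *
c=camera("wrist"); cv2.imwrite("pics/m_w.png",c["frame"])
c=camera("scene"); crop(c["frame"],190,100,290,190,8,"pics/m_s.png")
E
python3 go.py 566.5,240,62,-93
```

```text
t 13.0 pos [565.9 237.5 167.5] rpy [-9.006e+01 -3.000e-02 -9.306e+01] gap 38.5 F [-0.3 -0.5 -0.2] q [22. 28. 98. -0. 54. 25.]
(566.5, 240.0, 62.0, -93.0) -> x -0.26 y 10.55 z 0.05 turn -0.06  dist 105 mm
```

View pics/m_w.png

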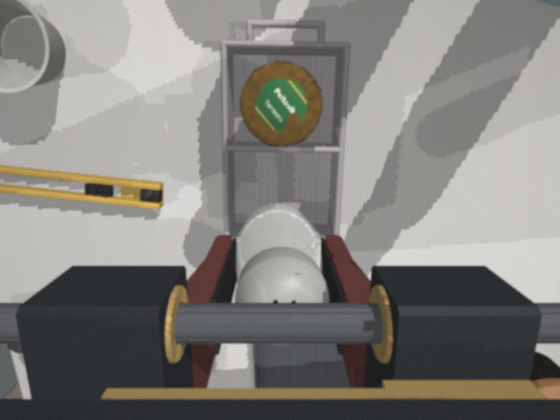

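View pics/m_s.png

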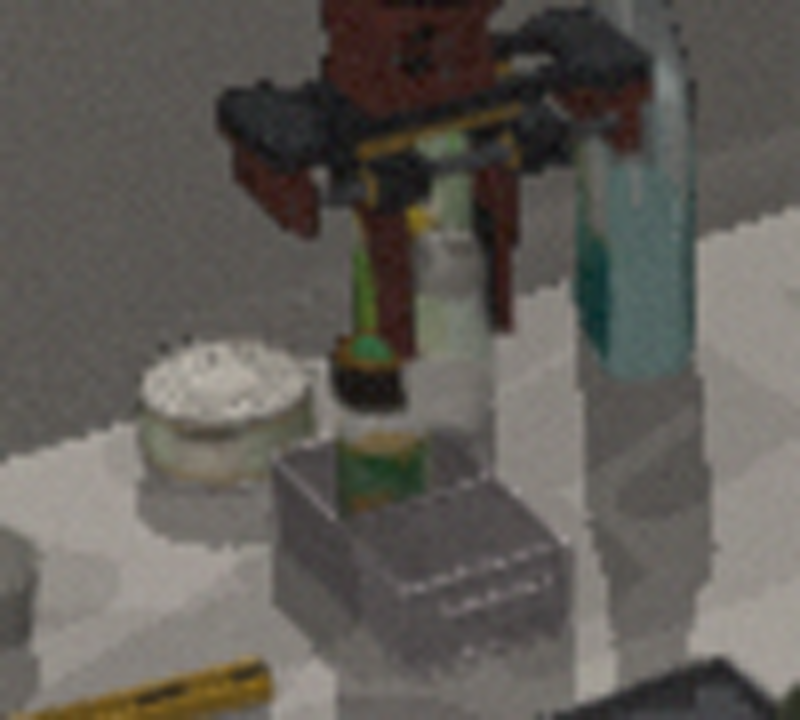

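```bash
python3 - <<'E'
from h import *
c=camera("wrist")
print("end",[onz(c,*p,46).round(1) for p in [(224,43),(349,46)]],"div",[onz(c,*p,46).round(1) for p in [(228,148),(340,150)]],"near edge pts",[onz(c,*p,46).round(1) for p in [(231,235),(339,235)]])
print("cutter",[onz(c,*p,10).round(1) for p in [(162,183),(162,208)]])
E
python3 go.py 565.5,239.5,62.5,-93
```

```text
end [array([535.7, 346.9]), array([617.5, 340.7])] div [array([532.5, 278.6]), array([610.7, 273. ])] near edge pts [array([529.2, 214.6]), array([609.1, 210.3])]
cutter [array([471.4, 249.9]), array([468.6, 229. ])]
t 13.1 pos [566.3 237.6 168. ] rpy [-90.    -0.   -93.06] gap 38.4 F [ 0.7  1.  -1. ] q [22. 28. 98. -0. 54. 25.]
(565.5, 239.5, 62.5, -93.0) -> x -0.18 y 10.55 z -0.09 turn -0.06  dist 106 mm
```

Request:
{"op": "jog_arm", "data": {"plan": [[3.0,[-0.2,2.5,0.3],0],[3.0,[-0.2,5,0.3],0],[3.0,[-0.2,7,0.3],0],[3.0,[-0.2,8.5,0.3],0],[3.0,[-0.2,9.5,0.3],0],[3.0,[-0.2,10,0.3],0],[3.0,[-0.2,10.2,0.3],0],[3.0,[-0.2,10.2,0.3],0]]}}

```text
t: 13.85
eef_pos: [569.8, 240.1, 66.1]
orientation: [-90.0, 0.0, -93.0]
contact_force: [-0.1, -0.6, -1.1]
finger_gap: 38.9
```

```bash
python3 - <<'E'
from h import *
c=camera("wrist"); cv2.imwrite("pics/n_w.png",c["frame"])
E
python3 go.py 569,240,62,-93
```

```text
t 13.9 pos [569.8 240.2  66.3] rpy [-8.994e+01  3.000e-02 -9.302e+01] gap 38.6 F [-0.3 -0.8 -1. ] q [22. 37. 99.  0. 44. 25.]
(569.0, 240.0, 62.0, -93.0) -> x 0.02 y 0.43 z -0.08 turn -0.02  dist 4 mm
```

View pics/n_w.png

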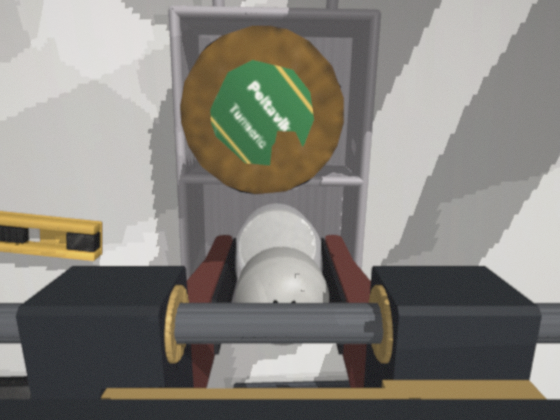

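Request:
{"op": "jog_arm", "data": {"plan": [[3.0,[0,0.2,0],0],[3.0,[0,0.4,0],0],[3.0,[0,0.4,0],0]]}}

```text
t: 14.2
eef_pos: [569.3, 240.0, 61.6]
orientation: [-90.0, -0.0, -93.0]
contact_force: [-0.5, 0.1, -1.4]
finger_gap: 38.6
```

Request:
{"op": "jog_arm", "data": {"plan": [[3.0,[0,0.15,0],0],[3.0,[0,0.15,0],0]]}}

```text
t: 14.4
eef_pos: [569.5, 240.1, 61.5]
orientation: [-90.0, 0.0, -93.0]
contact_force: [-3.5, -0.8, 9.9]
finger_gap: 38.6
```

Floor contact (10 N). Release a little, rise, open further.

Request:
{"op": "jog_arm", "data": {"plan": [[4.6,[0,-0.1,0],0],[4.6,[0,-0.1,0],0],[4.6,[0,-0.2,0],0],[4.6,[0,-0.7,0],0],[5.5,[0,-2,0],0],[7,[0,-5,0],0],[8.7,[0,-9,0],0],[8.7,[0,-13,0],0]]}}

```text
t: 15.2
eef_pos: [569.1, 239.9, 192.1]
orientation: [-90.0, -0.0, -93.0]
contact_force: [0.9, 0.9, 0.4]
finger_gap: 74.7
```

```bash
python3 - <<'E'
from h import *
c=camera("wrist"); cv2.imwrite("pics/o_w.png",c["frame"])
c=camera("scene"); crop(c["frame"],190,100,290,190,8,"pics/o_s.png")
E
python3 go.py 382,356,150,-90
```

```text
t 15.3 pos [572.8 241.4 197.1] rpy [-89.43   0.27 -93.02] gap 82.3 F [0.5 0.5 0.1] q [22. 27. 96.  0. 57. 25.]
(382.0, 356.0, 150.0, -90.0) -> x -10.44 y 4.71 z -19.66 turn -3.02  dist 227 mm
```

View pics/o_w.png

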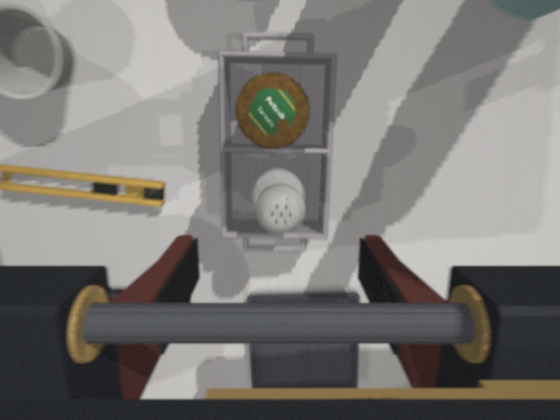

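View pics/o_s.png

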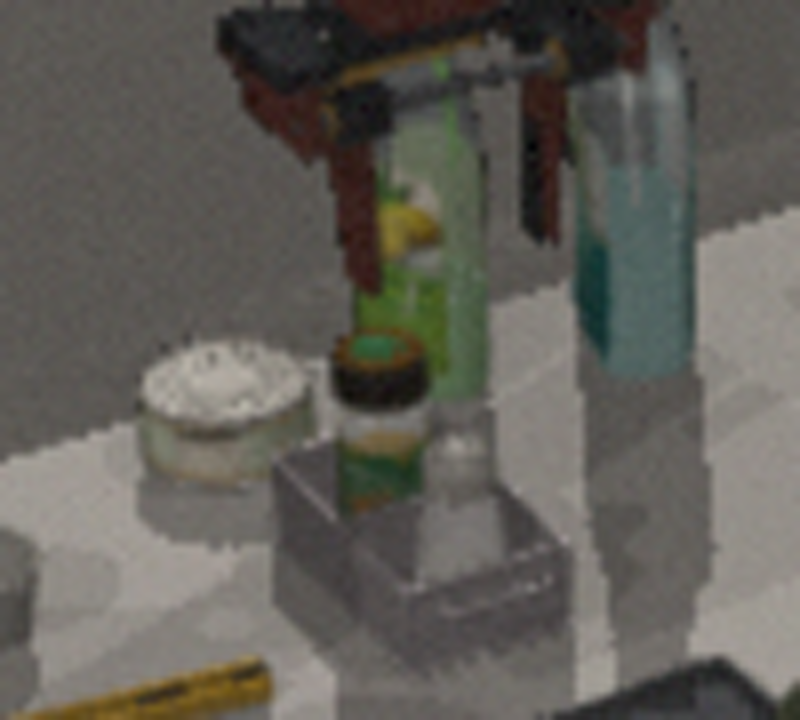

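Request:
{"op": "jog_arm", "data": {"plan": [[8.7,[-1.5,0,-3],-1],[8.7,[-3.5,0.5,-6.5],-2],[8.7,[-5.5,1,-10.3],-3],[8.7,[-7.5,2,-14],-3],[8.7,[-9.2,3,-17.2],-3],[8.7,[-10.2,4,-19],-3],[8.7,[-10.4,4.7,-19.6],-3],[8.7,[-10.4,4.7,-19.6],-3]]}}

```text
t: 16.1
eef_pos: [378.3, 354.0, 142.5]
orientation: [-90.1, -0.1, -89.9]
contact_force: [0.5, -0.4, -0.1]
finger_gap: 87.0
```

Request:
{"op": "jog_arm", "data": {"plan": [[8.7,[0,0,0],0]]}}

```text
t: 16.2
eef_pos: [380.0, 354.0, 143.4]
orientation: [-90.0, 0.0, -90.0]
contact_force: [1.0, 0.3, 0.8]
finger_gap: 87.1
```

```bash
python3 - <<'E'
from h import *
c=camera("wrist"); cv2.imwrite("pics/p_w.png",c["frame"])
print(proj(c,(383,356,36)),proj(c,(383,389,36)),proj(c,(350,356,36)),proj(c,(416,356,36)))
E
python3 go.py 383,356,41,-90
```

```text
[282.97115533 204.7564229 ] [283.07897566 156.75207914] [234.98849498 204.80101681] [330.95361992 204.71182918]
t 16.2 pos [380.3 354.  143.6] rpy [-8.995e+01  3.000e-02 -9.007e+01] gap 87.2 F [-0.2 -0.3 -0.9] q [ 42.  24. 111.  -0.  46.  42.]
(383.0, 356.0, 41.0, -90.0) -> x -0.20 y 10.26 z 0.27 turn -0.07  dist 103 mm
```

View pics/p_w.png

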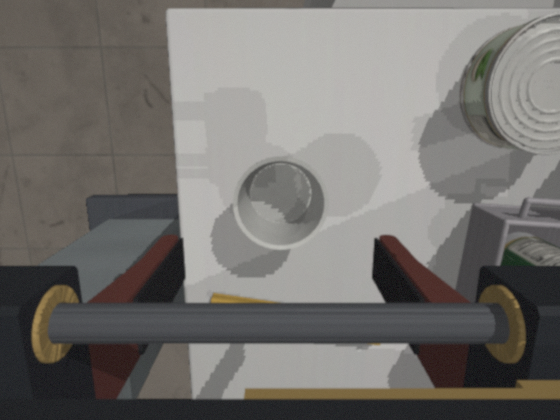

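Request:
{"op": "jog_arm", "data": {"plan": [[8.7,[-0.3,2.5,0.1],0],[8.7,[-0.3,5.5,0.1],0],[8.7,[-0.3,8,0.1],0],[8.7,[-0.3,9.5,0.1],0],[8.7,[-0.3,10.2,0.1],0],[8.7,[-0.3,10.2,0.1],0]]}}

```text
t: 16.85
eef_pos: [380.7, 356.6, 40.7]
orientation: [-90.0, -0.0, -90.1]
contact_force: [-0.5, 0.6, 0.4]
finger_gap: 86.9
```

```bash
python3 - <<'E'
from h import *
c=camera("wrist"); cv2.imwrite("pics/q_w.png",c["frame"])
E
python3 go.py 381.5,357.5,40,-90
```

```text
t 16.9 pos [380.9 357.1  41.4] rpy [-8.999e+01  1.000e-02 -9.007e+01] gap 86.8 F [ 0.1  0.3 -0.5] q [ 42.  34. 112.  -0.  34.  42.]
(381.5, 357.5, 40.0, -90.0) -> x -0.04 y 0.14 z 0.06 turn -0.07  dist 2 mm
```

View pics/q_w.png

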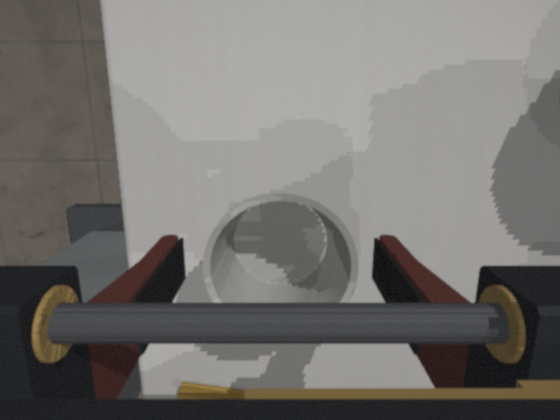

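Run:
```python
from h import *
c=camera("wrist")
print(onz(c,281,193,36),onz(c,204,260,36),onz(c,358,260,36),onz(c,281,265,36))
```

```text
[381.81084893 389.85570432] [349.22929942 360.87899557] [414.40604345 360.77684885] [381.8180719  358.55250769]
```

Request:
{"op": "jog_arm", "data": {"plan": [[6.2,[0,0,0.05],0],[6.2,[0,0,0.05],0],[6.2,[0,0,0.05],0],[6.2,[0,0,0.05],0],[6.2,[0,0,0.05],0]], "force": 8}}

```text
t: 17.45
eef_pos: [380.9, 357.5, 41.7]
orientation: [-90.0, 0.0, -90.0]
contact_force: [0.5, 0.2, 6.3]
finger_gap: 65.0
```

Request:
{"op": "jog_arm", "data": {"plan": [[6.0,[0,-0.5,0],0],[6.0,[0,-1.5,0],0],[6.0,[0,-3,0],0],[6.0,[0,-4,0],0],[6.0,[0,-4,0],0]]}}

```text
t: 17.95
eef_pos: [381.4, 357.9, 82.8]
orientation: [-89.9, 0.1, -90.0]
contact_force: [0.4, 0.3, -0.1]
finger_gap: 64.9
```

```bash
python3 - <<'E'
from h import *
c=camera("wrist"); cv2.imwrite("pics/r_w.png",c["frame"])
c=camera("scene"); crop(c["frame"],150,130,230,200,8,"pics/r_s.png")
E
python3 go.py 480,220,170,-90 584,82,170,-90
```

```text
t 18.1 pos [380.7 357.3  81.5] rpy [-8.997e+01  3.000e-02 -9.002e+01] gap 64.7 F [ 0.1  0.2 -0.2] q [ 42.  30. 112.  -0.  38.  42.]
(480.0, 220.0, 170.0, -90.0) -> x 13.72 y -8.85 z 9.93 turn -0.02  dist 191 mm
(584.0, 82.0, 170.0, -90.0) -> x 27.52 y -8.85 z 20.34 turn -0.02  dist 353 mm
```

View pics/r_w.png

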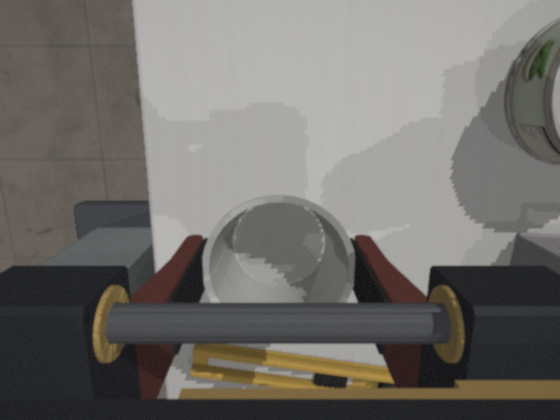

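View pics/r_s.png

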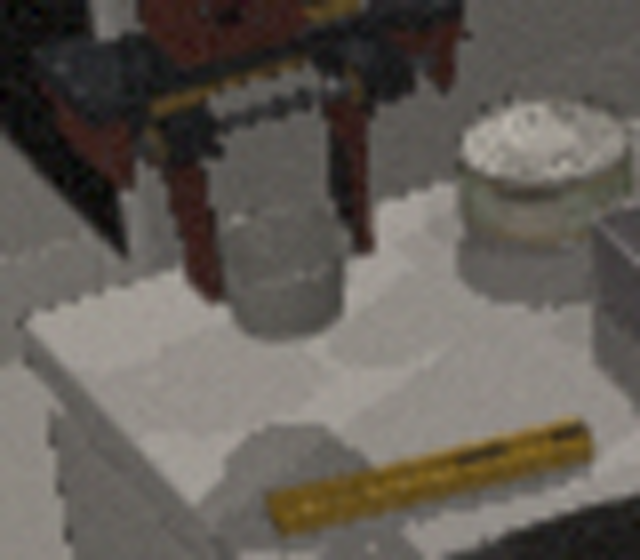

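Request:
{"op": "jog_arm", "data": {"plan": [[6.0,[0.5,-2.5,0.4],0],[6.0,[2,-5.5,1.5],0],[6.0,[5,-8,3.7],0],[6.0,[8.5,-8.5,6.3],0],[6.0,[12,-8.5,8.9],0],[6.0,[15.5,-8.5,11.5],0],[6.0,[19,-8.5,14],0],[6.0,[22,-8.5,16.3],0]]}}

```text
t: 18.85
eef_pos: [544.1, 135.2, 165.5]
orientation: [-90.1, -0.0, -90.1]
contact_force: [0.5, -0.2, 0.0]
finger_gap: 65.0
```

Request:
{"op": "jog_arm", "data": {"plan": [[6.0,[2.5,0,1.8],0],[6.0,[4.5,1,3.3],0],[6.0,[5.4,2.5,4.0],0],[6.0,[5.5,4,4.1],0],[6.0,[5.5,5,4.1],0],[6.0,[5.5,5,4.1],0]]}}

```text
t: 19.45
eef_pos: [582.3, 82.9, 113.8]
orientation: [-90.3, -0.0, -90.0]
contact_force: [1.2, -0.3, -0.6]
finger_gap: 64.9
```

```bash
python3 - <<'E'
from h import *
c=camera("wrist"); cv2.imwrite("pics/s_w.png",c["frame"])
E
python3 go.py 584,82.5,47,-90
```

```text
t 19.5 pos [583.1  83.1 114.9] rpy [-9.017e+01 -1.000e-02 -8.995e+01] gap 64.8 F [-0.3 -0.1  0.7] q [  7.  31. 102.   0.  47.   7.]
(584.0, 82.5, 47.0, -90.0) -> x 0.06 y 6.79 z 0.09 turn 0.05  dist 68 mm
```

View pics/s_w.png

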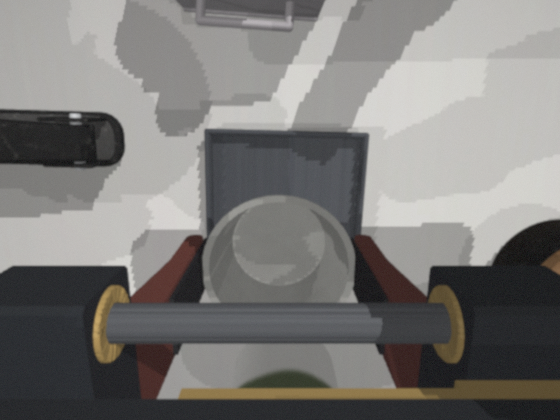

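Request:
{"op": "jog_arm", "data": {"plan": [[6.0,[0.1,2,0.2],0],[6.0,[0.1,4,0.2],0],[6.0,[0.1,5.5,0.2],0],[6.0,[0.1,6.3,0.2],0],[6.0,[0.1,6.7,0.2],0],[6.0,[0.1,6.9,0.2],0],[6.0,[0.1,6.9,0.2],0]]}}

```text
t: 20.2
eef_pos: [586.8, 81.2, 47.5]
orientation: [-90.0, 0.0, -90.0]
contact_force: [0.1, -0.0, 0.9]
finger_gap: 64.7
```

```bash
python3 go.py 585,82.5,45.5,-90
```

```text
t 20.2 pos [586.8  81.2  47.5] rpy [-89.97   0.   -90.01] gap 64.7 F [ 0.1 -0.   0.9] q [  7.  37. 103.  -0.  40.   7.]
(585.0, 82.5, 45.5, -90.0) -> x -0.13 y 0.20 z -0.18 turn -0.01  dist 3 mm
```

Request:
{"op": "jog_arm", "data": {"plan": [[6.0,[0,0.2,-0.1],0],[6.0,[0,0.25,-0.1],0],[6.0,[0,0.25,-0.1],0]]}}

```text
t: 20.5
eef_pos: [586.2, 81.2, 45.6]
orientation: [-89.9, 0.0, -90.0]
contact_force: [-0.4, -0.3, 4.4]
finger_gap: 64.9
```

Request:
{"op": "jog_arm", "data": {"plan": [[8.0,[0,0,0],0],[8.0,[0,0,0],0],[8.4,[0,0,0],0],[8.7,[0,-1,0],0],[8.7,[0,-3,0],0],[8.7,[0,-6,0],0],[8.7,[0,-10,0],0],[8.7,[0,-13,0],0]]}}

```text
t: 21.3
eef_pos: [585.9, 81.2, 177.3]
orientation: [-89.9, 0.0, -90.0]
contact_force: [0.3, -0.0, 0.2]
finger_gap: 86.6
```

```bash
python3 - <<'E'
from h import *
c=camera("wrist"); cv2.imwrite("pics/t_w.png",c["frame"])
c=camera("scene"); crop(c["frame"],180,130,330,240,5,"pics/t_s.png")
E
python3 go.py 402,131,170,-40 402,131,170,-2
```

```text
t 21.4 pos [588.3  81.4 179.8] rpy [-8.952e+01  6.000e-02 -9.002e+01] gap 87.0 F [0.4 0.1 0.3] q [  7.  26. 100.  -0.  53.   7.]
(402.0, 131.0, 170.0, -40.0) -> x -4.95 y 0.98 z -18.63 turn -50.02  dist 193 mm
(402.0, 131.0, 170.0, -2.0) -> x -4.95 y 0.98 z -18.63 turn -88.02  dist 193 mm
```

View pics/t_w.png

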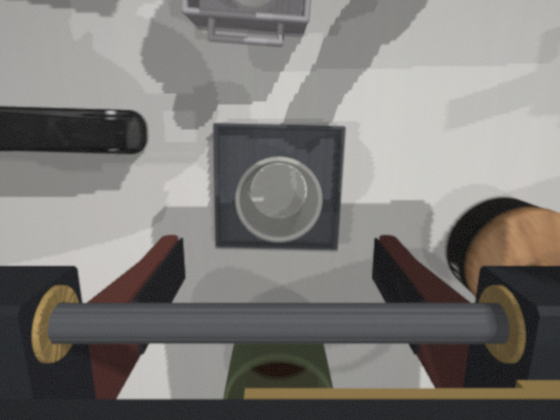

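View pics/t_s.png

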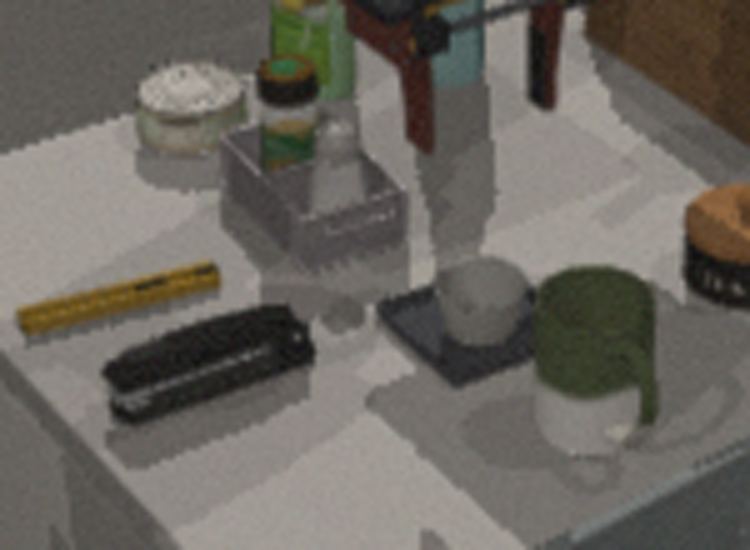

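Request:
{"op": "jog_arm", "data": {"plan": [[8.7,[-0.7,0,-2.5],-8],[8.7,[-1.6,0,-6],-16],[8.7,[-2.6,0.3,-9.6],-24],[8.7,[-3.5,0.6,-13],-32],[8.7,[-4.2,0.8,-16],-40],[8.7,[-4.7,1,-18],-48],[8.7,[-4.9,1,-18.5],-56],[8.7,[-4.9,1,-18.5],-64]]}}

```text
t: 22.2
eef_pos: [398.8, 130.2, 164.3]
orientation: [-90.1, 0.1, -25.6]
contact_force: [0.5, -0.1, 0.1]
finger_gap: 87.6
```

Request:
{"op": "jog_arm", "data": {"plan": [[8.7,[0,0,0],-8],[8.7,[0,1,0],-16],[8.7,[0,2,0],-24],[8.7,[0,2,0],-24],[8.7,[0,2,0],-24]]}}

```text
t: 22.7
eef_pos: [400.2, 130.0, 144.5]
orientation: [-90.0, 0.1, -2.2]
contact_force: [0.7, -0.0, -1.1]
finger_gap: 87.4
```

```bash
python3 - <<'E'
from h import *
c=camera("wrist"); cv2.imwrite("pics/u_w.png",c["frame"])
t=camera("top"); cv2.imwrite("pics/u_t.png",t["frame"])
E
python3 go.py 402,131,40,-2
```

```text
t 22.8 pos [400.7 130.2 144.9] rpy [-9.00e+01 -1.00e-02 -2.18e+00] gap 86.8 F [ 0.6 -0.2  0.2] q [ 16.  17. 122.   0.  41. -71.]
(402.0, 131.0, 40.0, -2.0) -> x 0.13 y 10.49 z 0.08 turn -0.18  dist 105 mm
```

View pics/u_w.png

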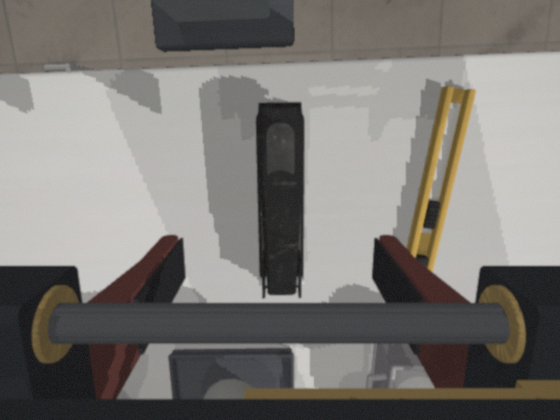

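Run:
```python
from h import *
c=camera("wrist")
for z in (20,46):
  a=onz(c,280,103,z);b=onz(c,283,294,z);d=b-a
  print(z,a.round(1),b.round(1),np.degrees(np.arctan2(d[1],d[0])).round(2),np.linalg.norm(d).round(1))
print("edges",onz(c,257,115,10),onz(c,303,115,10),onz(c,262,290,10),onz(c,302,290,10))
print("edge45",onz(c,258,200,40),onz(c,303,200,40))
g=[onz(c,*p,11) for p in [(459,90),(424,255)]]; d=g[1]-g[0]; print("cutter axis",g,np.degrees(np.arctan2(d[1],d[0])))
```

```text
20 [329.8 133.3] [474.2 130.3] -1.2 144.4
46 [330.2 133.2] [460.6 130.4] -1.2 130.4
edges [337.3798827  116.48574097] [338.64724135 149.57583089] [475.2468269  113.34710381] [476.48842927 145.71124228]
edge45 [393.10847952 115.90238929] [394.27825079 146.42150933]
cutter axis [array([325.66976481, 259.97032814]), array([449.50560908, 242.31561036])] -8.113725402445976
```

Request:
{"op": "jog_arm", "data": {"plan": [[8.0,[0.1,2.5,0.1],-0.7],[7.5,[0.1,5.5,0.1],-0.7],[7.0,[0.1,8.5,0.1],-0.7],[6.5,[0.1,10.5,0.1],-0.7],[6.0,[0.1,11.5,0.1],-0.7],[6.0,[0.1,11.8,0.1],-0.7],[6.0,[0.1,11.8,0.1],-0.7]]}}

```text
t: 23.55
eef_pos: [401.9, 131.2, 26.9]
orientation: [-90.0, -0.0, -1.3]
contact_force: [-0.6, -0.4, 0.6]
finger_gap: 60.0
```

Request:
{"op": "jog_arm", "data": {"plan": [[3.0,[0,0,0],0],[3.0,[0,0,0],0],[3.0,[0,0,0],0],[3.0,[0,0,0],0],[3.0,[0,0,0],0]], "force": 30}}

```text
t: 24.05
eef_pos: [401.9, 131.4, 27.1]
orientation: [-90.0, -0.1, -1.3]
contact_force: [-0.5, 1.8, 6.1]
finger_gap: 30.6
```

```bash
python3 - <<'E'
from h import *
c=camera("wrist"); cv2.imwrite("pics/v_w.png",c["frame"])
E
python3 go.py 402,131,180,-1.5
```

```text
t 24.1 pos [401.9 131.4  27.1] rpy [-8.998e+01 -5.000e-02 -1.330e+00] gap 30.4 F [-0.4  2.   6.3] q [ 16.  32. 124.   0.  24. -72.]
(402.0, 131.0, 180.0, -1.5) -> x 0.01 y -15.29 z -0.04 turn 0.17  dist 153 mm
```

View pics/v_w.png

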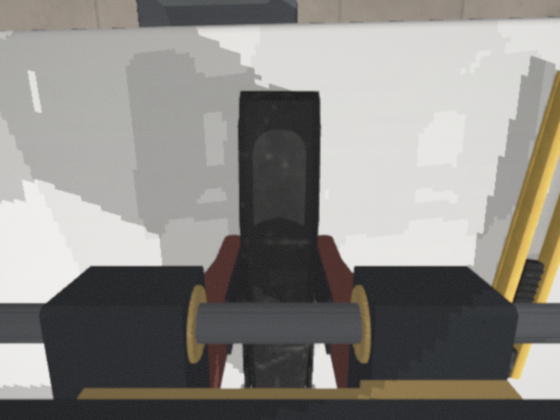

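Request:
{"op": "jog_arm", "data": {"plan": [[2.0,[0,0,0],0],[2.0,[0,0,0],0],[2.0,[0,-0.5,0],0],[2.0,[0,-1.5,0],0],[2.0,[0,-3,0],0],[2.0,[0,-3,0],0]], "force": 35}}

```text
t: 24.7
eef_pos: [402.4, 131.4, 58.2]
orientation: [-90.0, -0.1, -1.3]
contact_force: [0.1, 0.0, -2.5]
finger_gap: 29.5
```

```bash
python3 - <<'E'
from h import *
c=camera("scene"); crop(c["frame"],180,150,280,240,7,"pics/w_s.png")
c=camera("wrist"); cv2.imwrite("pics/w_w.png",c["frame"])
E
python3 go.py 402,131,180,-1.5
```

```text
t 24.8 pos [401.9 131.2  57. ] rpy [-8.998e+01 -6.000e-02 -1.320e+00] gap 29.8 F [ 0.1  0.2 -1.9] q [ 16.  28. 124.  -0.  28. -72.]
(402.0, 131.0, 180.0, -1.5) -> x 0.01 y -12.30 z -0.02 turn 0.18  dist 123 mm
```

View pics/w_s.png

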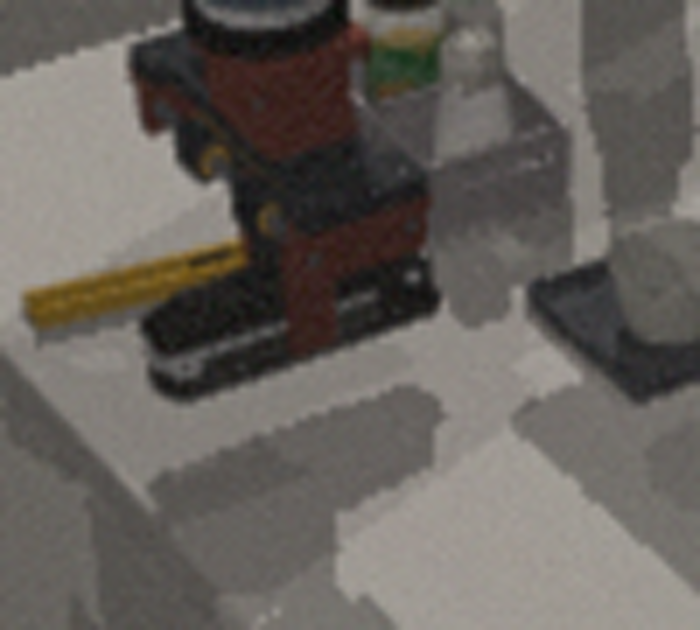

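View pics/w_w.png

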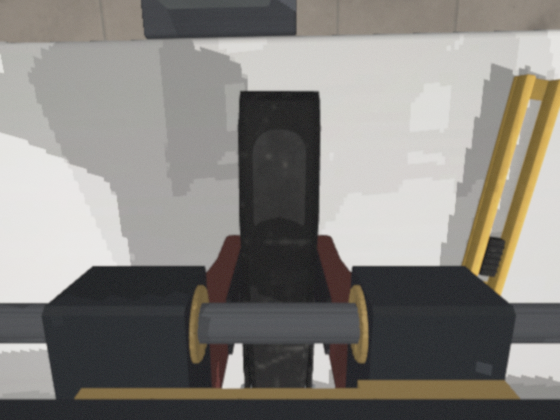

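Request:
{"op": "jog_arm", "data": {"plan": [[2.0,[0,-3,0],0],[2.0,[0,-6.5,-1],0],[2.0,[0.3,-10,-3],-0.5],[2.0,[0.9,-12.3,-6.5],-1],[2.0,[1.6,-12.8,-10.5],-1.5],[2.0,[2.4,-12.8,-14.5],-2],[2.0,[3.2,-12.8,-18.5],-2.5],[2.0,[4,-12.8,-22.5],-3]]}}

```text
t: 25.6
eef_pos: [435.9, -96.3, 184.2]
orientation: [-90.0, 0.0, 1.7]
contact_force: [0.5, 0.4, -2.3]
finger_gap: 29.6
```

```bash
python3 go.py 488.5,-335,170,4.5
```

```text
t 25.6 pos [435.9 -96.3 184.2] rpy [-8.998e+01  4.000e-02  1.700e+00] gap 29.6 F [ 0.5  0.4 -2.3] q [ -14.   14.  118.    0.   48. -106.]
(488.5, -335.0, 170.0, 4.5) -> x 4.55 y 1.42 z -24.02 turn -2.80  dist 245 mm
```

Request:
{"op": "jog_arm", "data": {"plan": [[2.0,[0.7,0,-4],-0.5],[2.0,[1.5,0,-8],-1],[2.0,[2.3,0,-12],-1.5],[2.0,[3,0,-16],-2],[2.0,[3.7,0,-19.5],-2.5],[2.0,[4.3,0,-22.5],-2.8],[2.0,[4.5,0,-23.8],-2.8],[2.0,[4.5,0,-24],-2.8]]}}

```text
t: 26.4
eef_pos: [488.0, -334.2, 183.7]
orientation: [-90.0, 0.1, 4.4]
contact_force: [0.1, 0.4, -3.7]
finger_gap: 29.4
```

Request:
{"op": "jog_arm", "data": {"plan": [[2.0,[0,0,0],0],[2.0,[0,0,0],0]]}}

```text
t: 26.6
eef_pos: [487.9, -331.8, 184.3]
orientation: [-89.9, 0.1, 4.5]
contact_force: [-0.3, -0.0, -2.9]
finger_gap: 29.6
```

```bash
python3 - <<'E'
from h import *
c=camera("wrist"); cv2.imwrite("pics/x_w.png",c["frame"])
t=camera("top"); crop(t["frame"],290,150,440,260,5,"pics/x_t.png")
s=camera("scene"); crop(s["frame"],260,180,440,330,4,"pics/x_s.png")
E
python3 go.py 488.5,-335,45,4.5
```

```text
t 26.8 pos [ 488.4 -332.2  184.8] rpy [-8.998e+01  1.000e-02  4.540e+00] gap 29.5 F [ 0.3  0.2 -2. ] q [ -35.   25.  100.    0.   54. -130.]
(488.5, -335.0, 45.0, 4.5) -> x -0.01 y 13.98 z -0.28 turn 0.04  dist 140 mm
```

View pics/x_w.png

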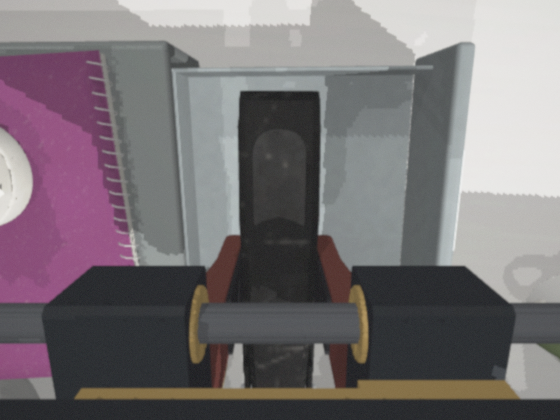

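View pics/x_t.png

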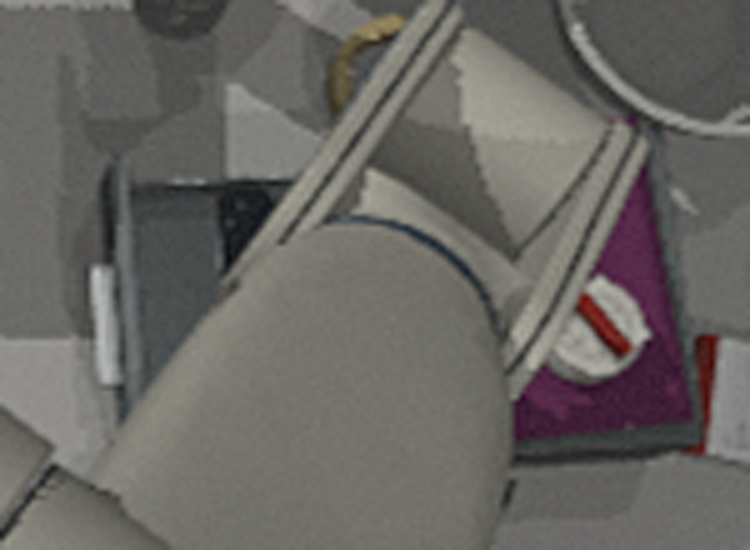

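View pics/x_s.png

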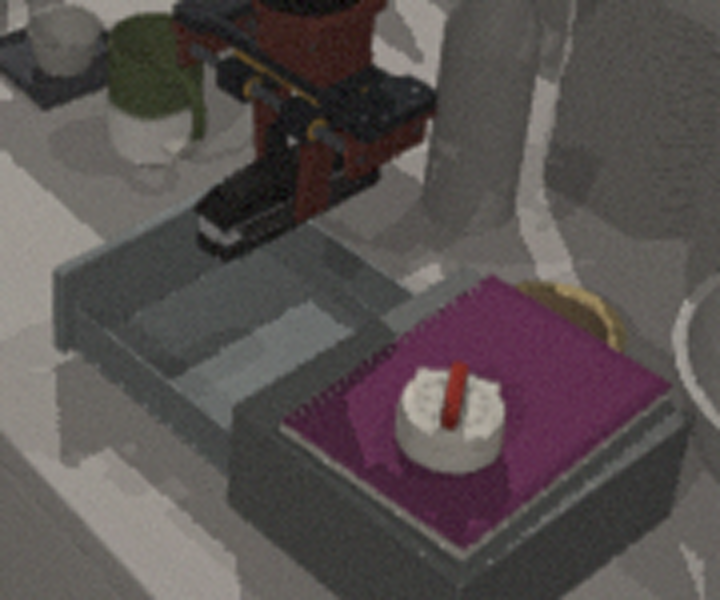

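Run:
```python
from h import *
c=camera("wrist")
def L(n,pts,z):
    w=[onz(c,*p,z) for p in pts]; d=w[1]-w[0]; print(n,[x.round(1) for x in w],np.degrees(np.arctan2(d[1],d[0])).round(2),np.linalg.norm(d).round(1))
L("near wall top z51",[(176,72),(415,69)],51)
L("panel top inner? z84",[(446,60),(438,265)],84)
L("panel top outer z84",[(472,50),(456,250)],84)
L("unit front z92",[(170,45),(186,262)],92)
L("floor near panel z12",[(408,137),(402,262)],12)
L("floor back edge",[(193,90),(195,270)],12)
```

```text
near wall top z51 [array([ 402.3, -411.4]), array([ 387.1, -245.4])] 95.21 166.7
panel top inner? z84 [array([ 384.7, -238.5]), array([ 518. , -218.8])] 8.4 134.8
panel top outer z84 [array([ 377.8, -223.8]), array([ 506. , -208.4])] 6.85 129.2
unit front z92 [array([ 390.5, -404.2]), array([ 526.1, -392.3])] 5.03 136.2
floor near panel z12 [array([ 435.5, -229.1]), array([ 546.1, -216.4])] 6.58 111.3
floor back edge [array([ 412.2, -407.8]), array([ 568.6, -402.3])] 2.02 156.5
```

```bash
python3 - <<'E'
from h import *
import pickle
T,S=pickle.load(open("cams.pkl","rb"))
P=lambda x,y,ox,oy,k:(ox+(x+.5)/k-.5, oy+(y+.5)/k-.5)
print("book corner tri",tri(T,P(474,392,290,160,5),S,P(284,345,260,200,4)),tri(T,P(428,90,290,160,5),S,P(490,197,260,200,4)))
E
python3 go.py 490,-321,60,5
```

```text
book corner tri (array([ 399.31658148, -441.30714348,   97.87249221]), np.float64(2.2067814550447444)) (array([ 601.92305143, -413.79285291,  102.65852321]), np.float64(0.32433722162585915))
t 26.8 pos [ 488.5 -332.4  184.8] rpy [-90.     0.     4.54] gap 30.0 F [-0.2 -1.2 -3. ] q [ -35.   25.  100.    0.   54. -130.]
(490.0, -321.0, 60.0, 5.0) -> x 0.24 y 12.48 z 1.12 turn -0.46  dist 125 mm
```

Request:
{"op": "jog_arm", "data": {"plan": [[2.0,[0.1,2,0.5],-0.4],[2.0,[0.2,5,1.1],-0.4],[2.0,[0.2,8,1.1],-0.4],[2.0,[0.2,10.5,1.1],-0.4],[2.0,[0.2,12,1.1],-0.4],[2.0,[0.2,13,1.1],-0.4],[2.0,[0.2,13.6,1.1],-0.4],[2.0,[0.2,13.6,1.1],-0.4]]}}

```text
t: 27.6
eef_pos: [489.7, -322.2, 48.6]
orientation: [-90.0, 0.0, 4.9]
contact_force: [-0.2, -0.3, -2.1]
finger_gap: 29.2
```

```bash
python3 - <<'E'
from h import *
c=camera("wrist"); cv2.imwrite("pics/y_w.png",c["frame"])
s=camera("scene"); crop(s["frame"],260,180,440,330,4,"pics/y_s.png")
E
python3 go.py 490,-321,39,5
```

```text
t 27.7 pos [ 490.1 -322.5   49.5] rpy [-9.005e+01 -6.000e-02  4.880e+00] gap 29.7 F [ 0.6 -0.2 -3.1] q [ -35.   37.  104.   -0.   39. -129.]
(490.0, -321.0, 39.0, 5.0) -> x 0.01 y 1.05 z 0.15 turn -0.12  dist 11 mm
```

View pics/y_w.png

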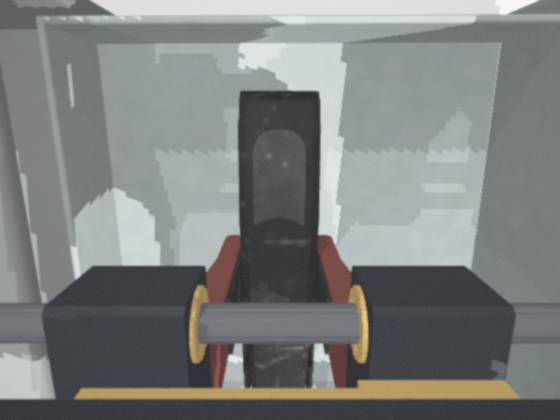

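View pics/y_s.png

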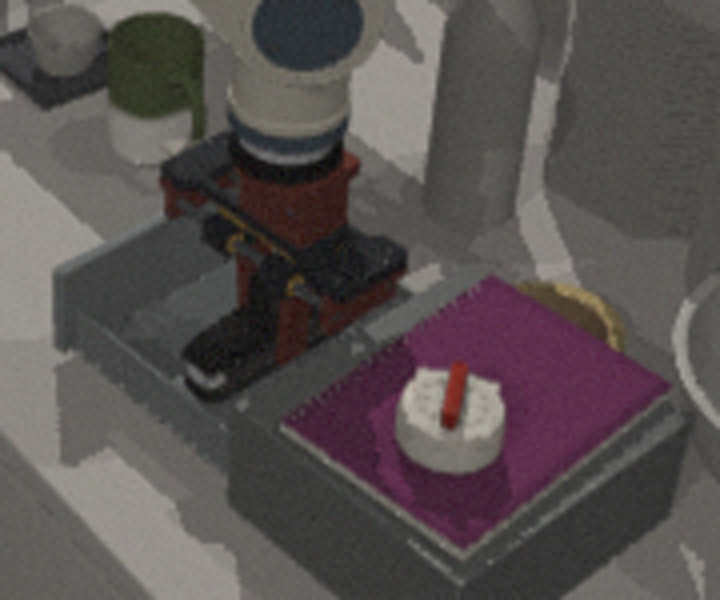

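Request:
{"op": "jog_arm", "data": {"plan": [[2.0,[0,0.5,0],0],[2.0,[0,0.9,0],0],[2.0,[0,1.0,0],0],[2.0,[0,1.0,0],0]]}}

```text
t: 28.1
eef_pos: [489.7, -322.4, 39.2]
orientation: [-90.0, -0.0, 4.9]
contact_force: [-1.7, 0.2, 3.7]
finger_gap: 30.0
```

Contact; open and rise.

Request:
{"op": "jog_arm", "data": {"plan": [[4.8,[0,0,0],0],[4.8,[0,0,0],0],[4.8,[0,0,0],0],[4.8,[0,0,0],0],[4.8,[0,-1.5,0],0],[5,[0,-5,0],0],[6,[0,-9,0],0],[6,[0,-13,0.5],0]]}}

```text
t: 28.9
eef_pos: [489.0, -317.4, 170.9]
orientation: [-90.0, -0.0, 4.9]
contact_force: [-0.2, -0.6, -0.2]
finger_gap: 59.3
```

```bash
python3 - <<'E'
from h import *
c=camera("wrist"); cv2.imwrite("pics/z_w.png",c["frame"])
s=camera("scene"); crop(s["frame"],260,180,440,330,4,"pics/z_s.png")
E
python3 go.py 396,250,180,-8.5
```

```text
t 29.0 pos [ 491.9 -318.7  175.2] rpy [-90.36  -0.45   4.89] gap 59.9 F [-0.4  0.   0.3] q [ -34.   26.  102.    0.   52. -129.]
(396.0, 250.0, 180.0, -8.5) -> x -4.70 y -0.48 z 57.48 turn 13.39  dist 577 mm
```

View pics/z_w.png

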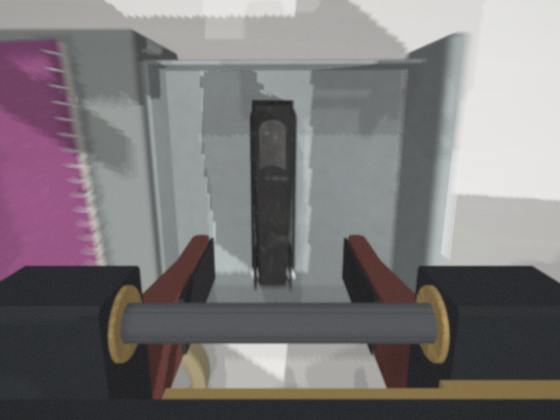

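View pics/z_s.png

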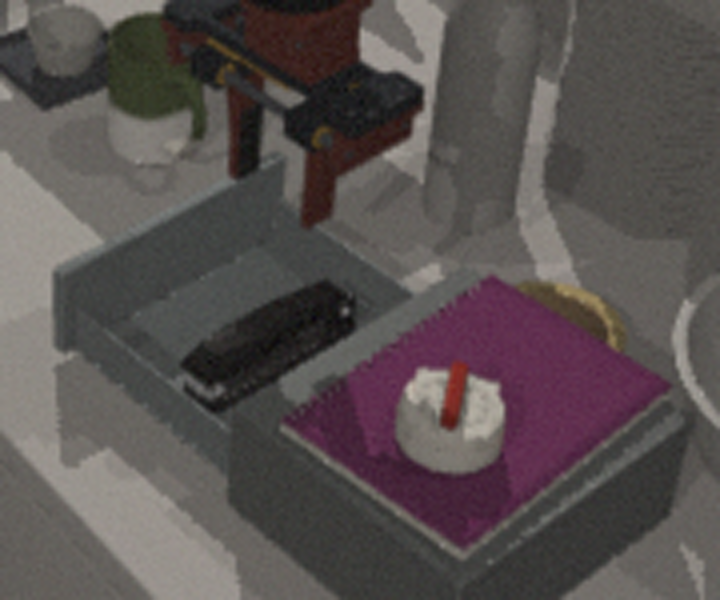

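Request:
{"op": "jog_arm", "data": {"plan": [[6,[0,0,3],0],[6,[-0.5,-0.5,7],1],[6,[-1,-0.5,11.5],2],[6,[-1.4,-0.5,16],3],[6,[-1.8,-0.5,20.5],4],[6,[-2.2,-0.5,25],5],[6,[-2.5,-0.5,29.5],6],[6,[-2.9,-0.5,34],7]]}}

```text
t: 29.8
eef_pos: [430.7, 20.7, 174.0]
orientation: [-90.0, -0.0, -2.2]
contact_force: [0.6, 0.4, 0.3]
finger_gap: 59.9
```

```bash
python3 go.py 396,250,140,-8.5
```

```text
t 29.8 pos [430.7  20.7 174. ] rpy [-9.00e+01 -4.00e-02 -2.18e+00] gap 59.9 F [0.6 0.4 0.3] q [  1.  14. 120.   0.  46. -87.]
(396.0, 250.0, 140.0, -8.5) -> x -4.34 y 3.40 z 22.78 turn 6.32  dist 234 mm
```

Request:
{"op": "jog_arm", "data": {"plan": [[6,[-0.7,0,4],1],[6,[-1.5,0,8],2],[6,[-2.3,0.5,12],3],[6,[-3.1,1,16],4.5],[6,[-3.7,2,19.5],6],[6,[-4.2,2.8,21.8],6.3],[6,[-4.3,3.4,22.7],6.3],[6,[-4.3,3.4,22.8],6.3]]}}

```text
t: 30.6
eef_pos: [396.2, 248.9, 139.1]
orientation: [-90.1, 0.1, -8.3]
contact_force: [-0.3, -0.1, -0.4]
finger_gap: 59.8
```

Request:
{"op": "jog_arm", "data": {"plan": [[6,[0,0,0],0],[6,[0,0,0],0],[6,[0,0,0],0]]}}

```text
t: 30.9
eef_pos: [397.1, 247.7, 140.0]
orientation: [-90.0, -0.0, -8.5]
contact_force: [-0.5, -0.7, -0.6]
finger_gap: 60.2
```

```bash
python3 - <<'E'
from h import *
c=camera("wrist"); cv2.imwrite("pics/aa_w.png",c["frame"])
t=camera("top"); cv2.imwrite("pics/aa_t.png",t["frame"])
E
python3 go.py 396,250,60,-8.5
```

```text
t 31.0 pos [397.1 247.9 140. ] rpy [-8.999e+01 -2.000e-02 -8.490e+00] gap 60.0 F [ 0.  -0.5 -0.2] q [ 31.  20. 117.  -0.  43. -51.]
(396.0, 250.0, 60.0, -8.5) -> x -0.14 y 8.00 z 0.19 turn 0.01  dist 80 mm
```

View pics/aa_w.png

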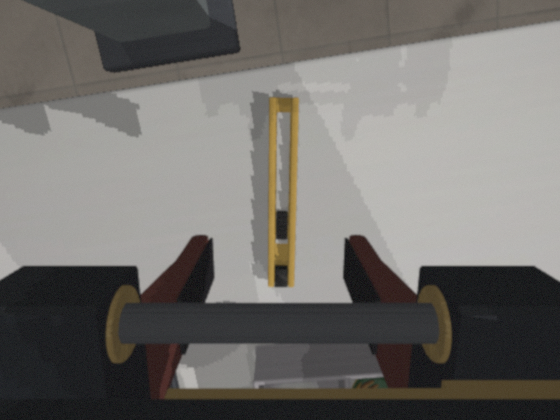

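```bash
python3 - <<'E'
from h import *
c=camera("wrist")
a=onz(c,284.5,97,11);b=onz(c,281.5,287,11);d=b-a;print(a,b,(a+b)/2,np.linalg.norm(d),np.degrees(np.arctan2(d[1],d[0])))
print(onz(c,270,200,11),onz(c,297,200,11))
E
python3 go.py 396.5,249.5,21.5,-9
```

```text
[323.5801716 262.4713181] [466.28091564 239.33383103] [394.93054362 250.90257456] 144.56433051161244 -9.209784748763688
[395.00839433 241.17946083] [397.98250166 261.06329065]
t 31.1 pos [397.  248.  139.9] rpy [-8.999e+01 -2.000e-02 -8.480e+00] gap 59.7 F [ 0.6 -0.2 -0.3] q [ 31.  20. 117.  -0.  43. -51.]
(396.5, 249.5, 21.5, -9.0) -> x -0.08 y 11.84 z 0.14 turn 0.52  dist 118 mm
```

Request:
{"op": "jog_arm", "data": {"plan": [[5.5,[-0.2,2.5,0.2],0.6],[5,[-0.2,5.5,0.25],0.6],[5,[-0.2,8.5,0.25],0.6],[5,[-0.2,10.3,0.25],0.6],[5,[-0.2,11.2,0.25],0.6],[5,[-0.2,11.6,0.25],0.6],[5,[-0.2,11.6,0.25],0.6]]}}

```text
t: 31.75
eef_pos: [395.4, 251.3, 23.8]
orientation: [-90.0, -0.0, -9.0]
contact_force: [0.4, -0.1, -1.2]
finger_gap: 50.1
```

```bash
python3 - <<'E'
from h import *
c=camera("wrist"); cv2.imwrite("pics/ab_w.png",c["frame"])
E
python3 go.py 395,251,22,-9.2
```

```text
t 31.8 pos [395.5 251.5  24.2] rpy [-8.997e+01 -3.000e-02 -9.020e+00] gap 49.9 F [0.3 0.5 0.3] q [ 31.  34. 119.  -0.  27. -50.]
(395.0, 251.0, 22.0, -9.2) -> x -0.05 y 0.22 z -0.05 turn 0.18  dist 2 mm
```

View pics/ab_w.png

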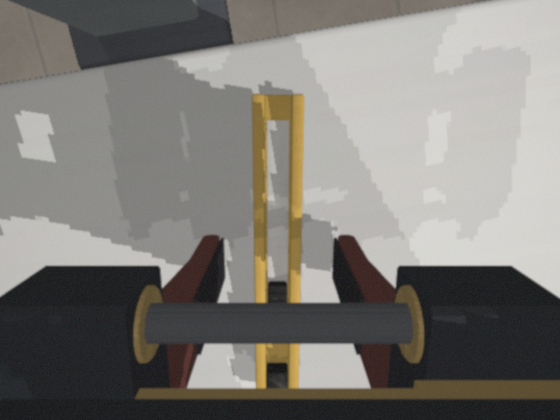

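Request:
{"op": "jog_arm", "data": {"plan": [[4,[0,0.15,0],0],[2.5,[0,0.3,0],0],[1.2,[0,0.3,0],0],[1.2,[0,0.3,0],0],[1.2,[0,0.3,0],0],[1.2,[0,0.3,0],0],[1.2,[0,0.3,0],0]], "force": 30}}

```text
t: 32.5
eef_pos: [395.3, 251.4, 20.9]
orientation: [-90.0, -0.0, -9.0]
contact_force: [-1.0, 0.1, 6.5]
finger_gap: 20.7
```

Request:
{"op": "jog_arm", "data": {"plan": [[1.2,[0,-0.4,0],0],[1.2,[0,-1.5,0],0],[1.2,[0,-3.5,0],0],[1.2,[0,-6,0],0],[1.2,[0,-6,0],0],[1.2,[0,-6,0],0]]}}

```text
t: 33.1
eef_pos: [395.5, 251.5, 81.3]
orientation: [-89.9, -0.1, -9.0]
contact_force: [-0.3, -0.3, -0.9]
finger_gap: 20.5
```

```bash
python3 - <<'E'
from h import *
c=camera("wrist"); cv2.imwrite("pics/ac_w.png",c["frame"])
s=camera("scene"); crop(s["frame"],160,120,290,230,6,"pics/ac_s.png")
E
python3 go.py 485,-265,170,5
```

```text
t 33.2 pos [394.7 251.   80.2] rpy [-9.003e+01  4.000e-02 -9.020e+00] gap 20.9 F [-0.5 -1.1  0.7] q [ 31.  27. 118.  -0.  35. -50.]
(485.0, -265.0, 170.0, 5.0) -> x 17.00 y -8.98 z -49.55 turn -14.02  dist 532 mm
```

View pics/ac_w.png

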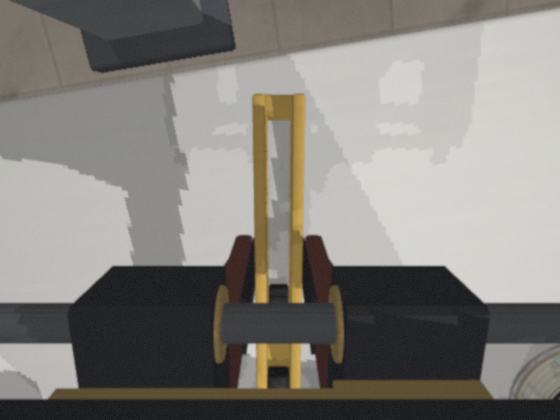

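View pics/ac_s.png

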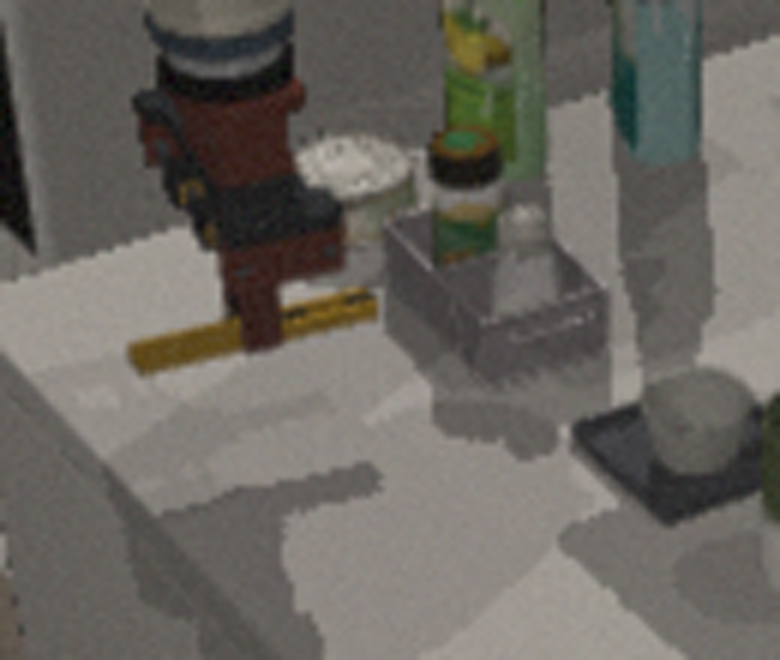

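Request:
{"op": "jog_arm", "data": {"plan": [[1.2,[0,-3,-1],0],[1.2,[1,-6,-3.5],-1],[1.2,[2.2,-8.5,-7],-2],[1.2,[3.7,-9,-11],-3.5],[1.2,[5.2,-9,-15.3],-5],[1.2,[6.7,-9,-19.6],-6.5],[1.2,[8.2,-9,-24],-8],[1.2,[9.7,-9,-28.3],-9.5]]}}

```text
t: 34.0
eef_pos: [446.0, -45.2, 169.8]
orientation: [-90.0, 0.1, 0.5]
contact_force: [0.5, 0.7, -0.5]
finger_gap: 20.8
```

```bash
python3 go.py 485,-265,160,5
```

```text
t 34.0 pos [446.  -45.2 169.8] rpy [-89.99   0.1    0.54] gap 20.8 F [ 0.5  0.7 -0.5] q [ -7.  16. 118.   0.  46. -98.]
(485.0, -265.0, 160.0, 5.0) -> x 3.69 y 0.98 z -22.01 turn -4.46  dist 223 mm
```

Request:
{"op": "jog_arm", "data": {"plan": [[1.2,[0.7,0,-4],-0.8],[1.2,[1.4,0,-8.2],-1.6],[1.2,[2.1,0,-12.4],-2.4],[1.2,[2.7,0,-16],-3.2],[1.2,[3.2,0.5,-19],-4],[1.2,[3.6,0.8,-21],-4.5],[1.2,[3.7,1,-22],-4.5],[1.2,[3.7,1,-22],-4.5]]}}

```text
t: 34.8
eef_pos: [484.8, -263.5, 159.4]
orientation: [-89.9, 0.1, 4.9]
contact_force: [0.9, -0.3, -0.7]
finger_gap: 20.7
```

Request:
{"op": "jog_arm", "data": {"plan": [[1.2,[0,1.5,0],0],[1.2,[0,3,0],0],[1.2,[0,3,0],0]]}}

```text
t: 35.1
eef_pos: [483.9, -261.1, 128.8]
orientation: [-89.8, 0.2, 5.0]
contact_force: [-0.2, -0.0, -1.2]
finger_gap: 20.9
```

```bash
python3 - <<'E'
from h import *
c=camera("wrist"); cv2.imwrite("pics/ad_w.png",c["frame"])
E
python3 go.py 485,-265,60,5 485,-265,36,5
```

```text
t 35.1 pos [ 484.5 -261.5  129.8] rpy [-89.9    0.14   5.03] gap 20.8 F [-0.4 -0.4 -1.1] q [ -30.   27.  107.    0.   46. -125.]
(485.0, -265.0, 60.0, 5.0) -> x 0.01 y 6.98 z -0.35 turn 0.03  dist 70 mm
(485.0, -265.0, 36.0, 5.0) -> x 0.01 y 9.38 z -0.35 turn 0.03  dist 94 mm
```

View pics/ad_w.png

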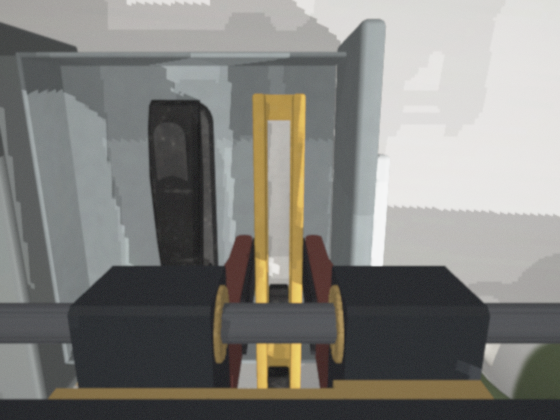

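Request:
{"op": "jog_arm", "data": {"plan": [[1.2,[0,2,-0.3],0],[1.2,[0,4.5,-0.5],0],[1.2,[0,6.5,-0.5],0],[1.2,[0,8,-0.5],0],[1.2,[0,8.8,-0.5],0],[1.2,[0,9.1,-0.5],0],[1.2,[0,9.1,-0.5],0]]}}

```text
t: 35.85
eef_pos: [486.1, -268.1, 39.9]
orientation: [-90.0, -0.0, 5.0]
contact_force: [0.3, 0.4, -1.4]
finger_gap: 20.6
```

```bash
python3 - <<'E'
from h import *
c=camera("wrist"); cv2.imwrite("pics/ae_w.png",c["frame"])
s=camera("scene"); crop(s["frame"],260,180,440,330,4,"pics/ae_s.png")
E
python3 go.py 485,-266,34,5
```

```text
t 36.0 pos [ 486.4 -268.3   40.4] rpy [-9.004e+01 -6.000e-02  4.980e+00] gap 20.5 F [-0.5  0.5 -1. ] q [ -30.   36.  108.   -0.   36. -125.]
(485.0, -266.0, 34.0, 5.0) -> x -0.12 y 0.64 z 0.24 turn -0.02  dist 7 mm
```

View pics/ae_w.png

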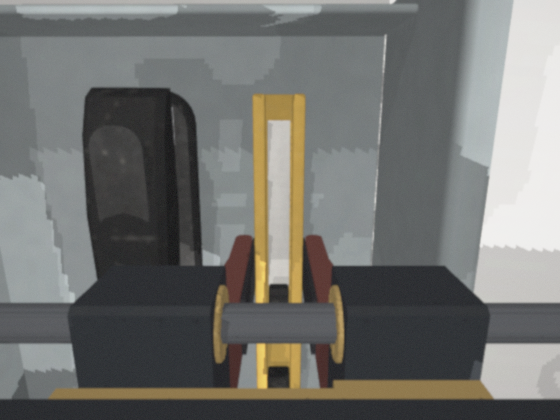

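View pics/ae_s.png

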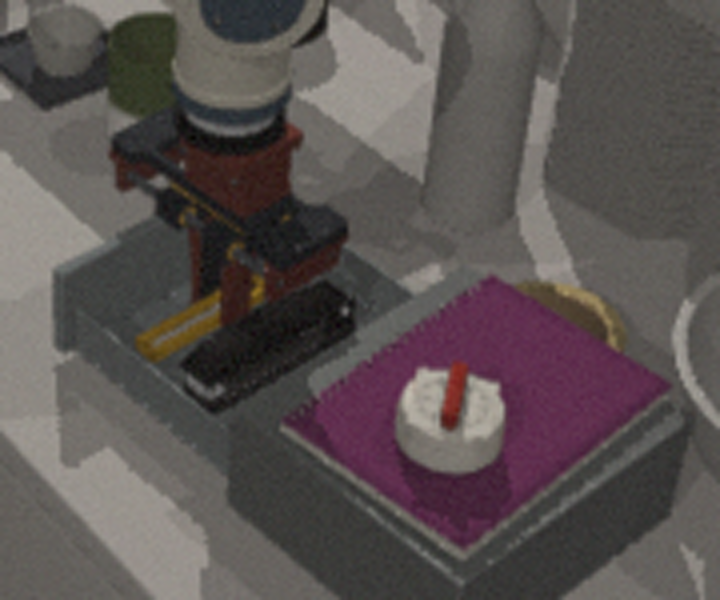

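Request:
{"op": "jog_arm", "data": {"plan": [[1.2,[0,0.4,0.2],0],[1.2,[0,0.6,0.2],0],[1.2,[0,0.6,0.2],0],[1.2,[0,0.6,0.2],0]]}}

```text
t: 36.35
eef_pos: [485.7, -266.0, 33.7]
orientation: [-90.0, 0.0, 5.0]
contact_force: [-1.2, 0.7, -0.1]
finger_gap: 20.6
```

Within 1 mm of the floor; release to 36 mm and rise.

Request:
{"op": "jog_arm", "data": {"plan": [[3.6,[0,0.05,0],0],[3.6,[0,0.05,0],0],[3.6,[0,0.05,0],0],[3.6,[0,0,0],0],[3.6,[0,-1,0],0],[3.6,[0,-3.5,0],0],[3.6,[0,-7,0],0],[3.6,[0,-11,0],0]]}}

```text
t: 37.15
eef_pos: [485.0, -265.7, 144.7]
orientation: [-89.9, 0.1, 5.0]
contact_force: [0.5, -0.2, 0.6]
finger_gap: 36.0
```

```bash
python3 - <<'E'
from h import *
c=camera("wrist"); cv2.imwrite("pics/af_w.png",c["frame"])
s=camera("scene"); crop(s["frame"],260,180,440,330,4,"pics/af_s.png")
E
python3 go.py 476,-150,150,-85 476,-170,150,-85
```

```text
t 37.2 pos [ 488.6 -267.7  149.3] rpy [-90.31  -0.44   4.98] gap 36.3 F [0.2 0.2 0.3] q [ -30.   26.  106.   -0.   48. -125.]
(476.0, -150.0, 150.0, -85.0) -> x -0.23 y -0.07 z 11.84 turn 89.98  dist 118 mm
(476.0, -170.0, 150.0, -85.0) -> x -0.41 y -0.07 z 9.85 turn 89.98  dist 99 mm
```

View pics/af_w.png

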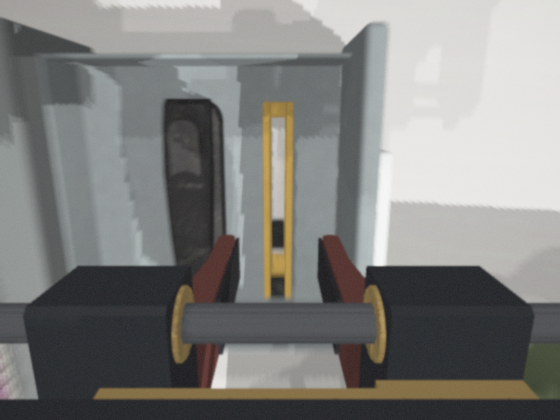

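View pics/af_s.png

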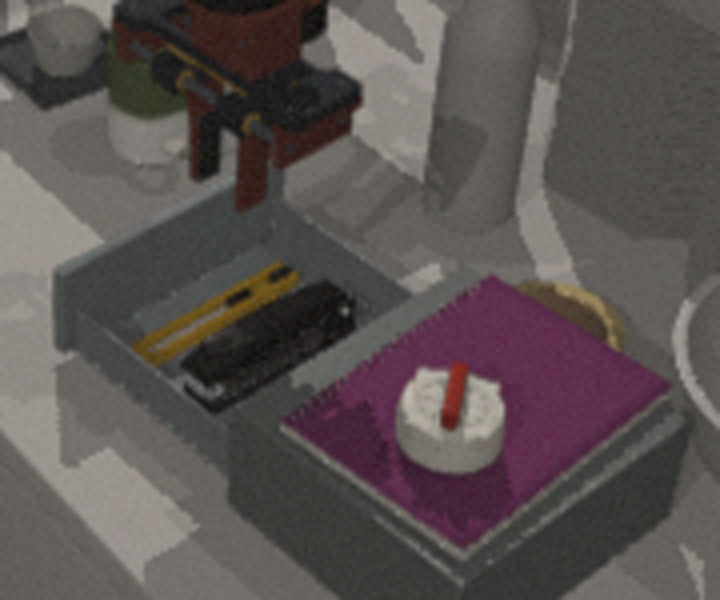

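Request:
{"op": "jog_arm", "data": {"plan": [[0,[0,0,1.5],8],[0,[0,0,3.5],16],[0,[-0.1,0,6],24],[0,[-0.2,0,8],32],[0,[-0.3,0,9.5],40],[0,[-0.3,0,10.5],48],[0,[-0.3,0,10.8],56],[0,[-0.3,0,10.8],64]], "force": 20}}

```text
t: 38.05
eef_pos: [472.9, -158.0, 143.5]
orientation: [-90.0, 0.0, -59.3]
contact_force: [0.1, -1.0, -0.4]
finger_gap: 0.5
```

Request:
{"op": "jog_arm", "data": {"plan": [[0,[0,0,0],8],[0,[0,0,0],16],[0,[0,0,0],24],[0,[0,0,0],26],[0,[0,0,0],26]]}}

```text
t: 38.55
eef_pos: [473.0, -158.6, 143.5]
orientation: [-90.0, 0.0, -85.0]
contact_force: [0.1, 0.3, 0.9]
finger_gap: 0.5
```

```bash
python3 - <<'E'
from h import *
t=camera("top"); crop(t["frame"],230,150,430,270,4,"pics/ag_t.png")
E
python3 go.py 476,-160,55,-85
```

```text
t 38.6 pos [ 473.1 -158.6  143.5] rpy [-9.002e+01  1.000e-02 -8.496e+01] gap 0.6 F [ 0.5 -0.3  0.5] q [-20.  22. 113.  -0.  45. -25.]
(476.0, -160.0, 55.0, -85.0) -> x 0.16 y 8.85 z 0.28 turn 0.04  dist 89 mm
```

View pics/ag_t.png

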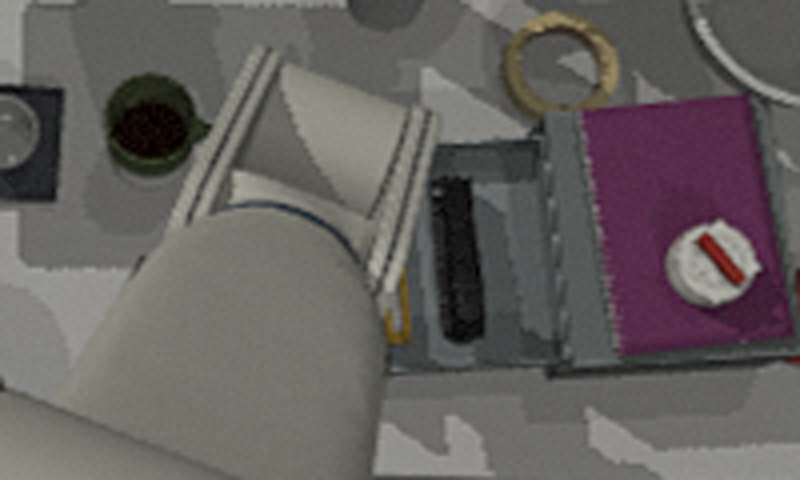

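Request:
{"op": "jog_arm", "data": {"plan": [[0,[0,2.5,0.3],0],[0,[0,5,0.3],0],[0,[0,7,0.3],0],[0,[0,8.2,0.3],0],[0,[0,8.9,0.3],0],[0,[0.5,8.9,0.3],0],[0,[1.0,8.9,0.3],0],[0,[1.5,8.9,0.3],0]]}}

```text
t: 39.4
eef_pos: [478.4, -174.2, 55.5]
orientation: [-89.9, -0.0, -85.0]
contact_force: [0.6, 0.3, 0.5]
finger_gap: 0.6
```

```bash
python3 - <<'E'
from h import *
s=camera("scene"); crop(s["frame"],230,150,410,300,4,"pics/ah_s.png")
c=camera("wrist"); cv2.imwrite("pics/ah_w.png",c["frame"])
E
python3 go.py 476,-160,55,-85
```

```text
t 39.5 pos [ 478.4 -174.4   55.5] rpy [-8.990e+01 -5.000e-02 -8.506e+01] gap 0.4 F [-0.5  0.2  0.2] q [-21.  32. 114.  -0.  34. -26.]
(476.0, -160.0, 55.0, -85.0) -> x -1.46 y 0.05 z -0.11 turn -0.06  dist 15 mm
```

View pics/ah_s.png

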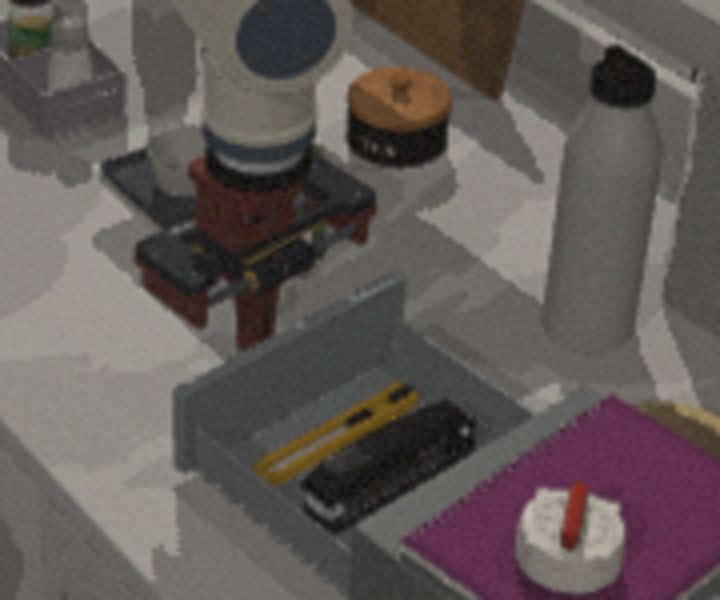

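Request:
{"op": "jog_arm", "data": {"plan": [[0,[0.5,0,0],0],[0,[1.0,0,0],0],[0,[1.5,0,0],0],[0,[2.2,0,0],0],[0,[3.0,0,0],0],[0,[3.8,0,0],0],[0,[4.6,0,0],0],[0,[5.4,0,0],0]]}}

```text
t: 40.3
eef_pos: [482.4, -228.0, 54.7]
orientation: [-90.0, -0.0, -85.0]
contact_force: [0.2, 1.7, 0.9]
finger_gap: 0.4
```

```bash
python3 go.py 491,-350,55,-85
```

```text
t 40.3 pos [ 482.4 -228.    54.7] rpy [-89.99  -0.   -85.03] gap 0.4 F [0.2 1.7 0.9] q [-27.  33. 110.   0.  36. -32.]
(491.0, -350.0, 55.0, -85.0) -> x 12.23 y -0.03 z -0.20 turn -0.03  dist 122 mm
```

Pushing with ~1.7 N as expected.

Request:
{"op": "jog_arm", "data": {"plan": [[0,[0.9,0,0],0],[0,[1.9,0,0],0],[0,[2.9,0,0],0],[0,[3.9,0,0],0],[0,[4.9,0,0],0],[0,[5.9,0,0],0],[0,[6.9,0,0],0],[0,[7.9,0,0],0]]}}

```text
t: 41.1
eef_pos: [489.2, -306.7, 54.7]
orientation: [-90.0, 0.0, -85.0]
contact_force: [1.4, 2.4, 0.4]
finger_gap: 0.5
```

```bash
python3 - <<'E'
from h import *
s=camera("scene"); crop(s["frame"],230,150,410,300,4,"pics/ai_s.png")
E
python3 go.py 491,-350,55,-85
```

```text
t 41.1 pos [ 489.6 -308.2   54.8] rpy [-8.996e+01 -7.000e-02 -8.504e+01] gap 0.1 F [ 0.3 -1.4 -0.3] q [-33.  36. 105.  -0.  39. -38.]
(491.0, -350.0, 55.0, -85.0) -> x 4.18 y -0.02 z -0.22 turn -0.04  dist 42 mm
```

View pics/ai_s.png

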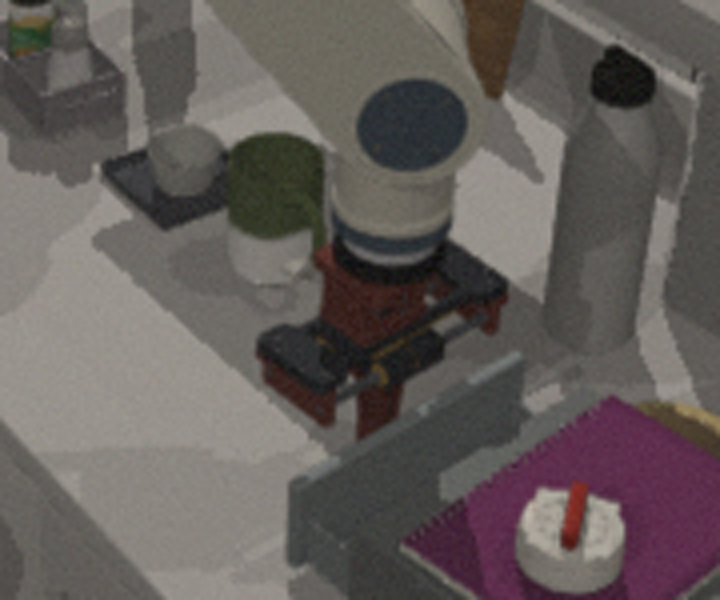

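Request:
{"op": "jog_arm", "data": {"plan": [[0,[0.6,0,0],0],[0,[1.2,0,0],0],[0,[1.8,0,0],0],[0,[2.4,0,0],0],[0,[3.0,0,0],0],[0,[3.5,0,0],0],[0,[3.9,0,0],0],[0,[4.2,0,0],0]]}}

```text
t: 41.95
eef_pos: [492.8, -348.1, 54.6]
orientation: [-90.0, 0.0, -85.0]
contact_force: [-0.2, 1.7, -0.2]
finger_gap: 0.4
```

Request:
{"op": "jog_arm", "data": {"plan": [[0,[0.3,0,0],0],[0,[0.5,0,0],0],[0,[0.7,0,0],0]]}}

```text
t: 42.25
eef_pos: [493.4, -354.8, 54.7]
orientation: [-90.0, 0.0, -85.0]
contact_force: [-1.1, 1.7, -0.3]
finger_gap: 0.5
```

Request:
{"op": "jog_arm", "data": {"plan": [[0,[0.2,0,0],0],[0,[0.4,0,0],0]]}}

```text
t: 42.45
eef_pos: [493.5, -356.7, 54.6]
orientation: [-90.1, 0.2, -85.1]
contact_force: [3.2, 18.2, 8.2]
finger_gap: 0.7
```

```bash
python3 - <<'E'
from h import *
s=camera("scene"); crop(s["frame"],260,180,440,330,4,"pics/aj_s.png")
E
python3 go.py 491,-360,55,-85
```

```text
t 42.5 pos [ 493.5 -356.5   54.7] rpy [-90.06   0.24 -85.07] gap 0.3 F [ 0.8 11.4  5.3] q [-37.  38. 100.   0.  42. -42.]
(491.0, -360.0, 55.0, -85.0) -> x 0.32 y -0.03 z -0.28 turn -0.07  dist 4 mm
```

View pics/aj_s.png

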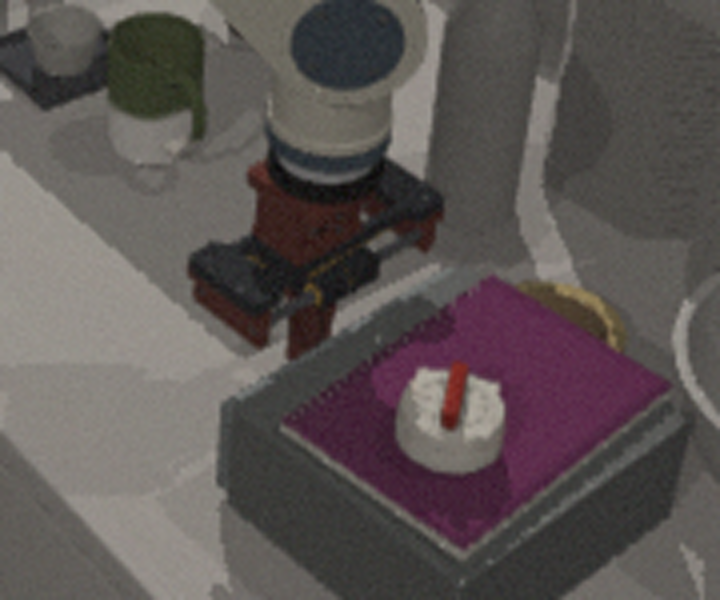

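Request:
{"op": "jog_arm", "data": {"plan": [[0,[0,0,0],0],[0,[0,0,0],0],[0,[-0.5,0,0],0],[0,[-1.5,0,0],0],[0,[-3,0,0],0],[0,[-4.5,-1,0],0],[0,[-6,-4,0],0],[0,[-7,-8,0],0]]}}

```text
t: 43.3
eef_pos: [486.1, -286.3, 134.3]
orientation: [-90.2, 0.2, -85.0]
contact_force: [0.2, -0.6, -0.3]
finger_gap: 0.7
```

Request:
{"op": "jog_arm", "data": {"plan": [[0,[-0.5,-4,-1],0],[0,[-0.5,-8,-3],0],[0,[-0.5,-12,-5],0],[0,[-0.5,-14,-6],0],[0,[-0.5,-14,-6],0],[0,[-0.5,-14,-6],0]]}}

```text
t: 43.9
eef_pos: [427.5, -288.6, 274.9]
orientation: [-89.9, -0.0, -85.0]
contact_force: [0.4, 0.5, -0.4]
finger_gap: 1.1
```

```bash
python3 - <<'E'
from h import *
s=camera("scene"); cv2.imwrite("pics/ak_s.png",s["frame"]); crop(s["frame"],150,120,440,330,2.7,"pics/ak_sz.png")
t=camera("top"); cv2.imwrite("pics/ak_t.png",t["frame"]); crop(t["frame"],100,130,440,270,2.3,"pics/ak_tz.png")
c=camera("wrist"); cv2.imwrite("pics/ak_w.png",c["frame"])
E
python3 go.py
```

```text
t 44.0 pos [ 427.3 -288.4  273.2] rpy [-9.011e+01  9.000e-02 -8.499e+01] gap 0.3 F [-0.2 -0.4 -0.5] q [-35.  13. 105.   0.  62. -40.]
```

View pics/ak_sz.png

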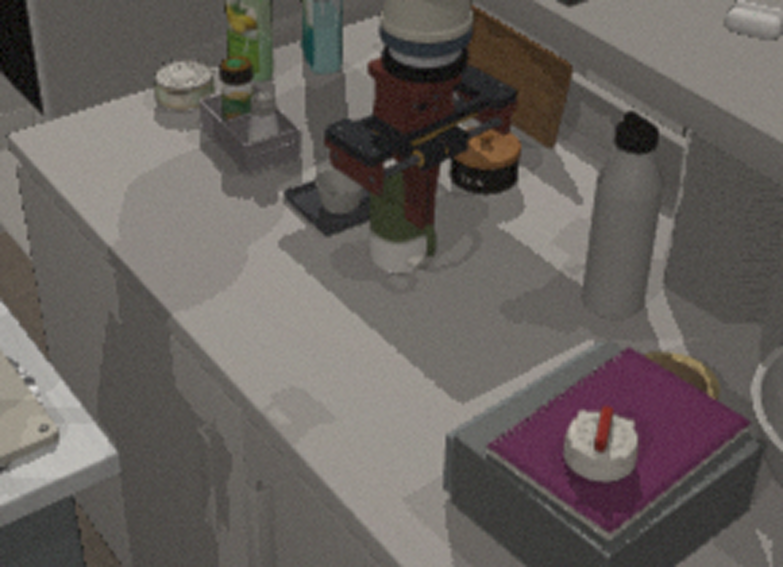

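View pics/ak_tz.png

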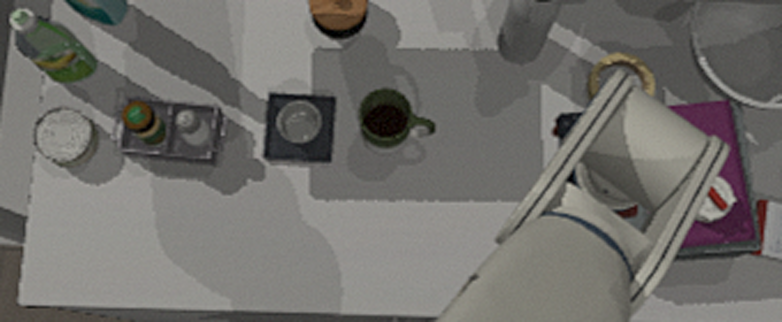

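View pics/ak_w.png

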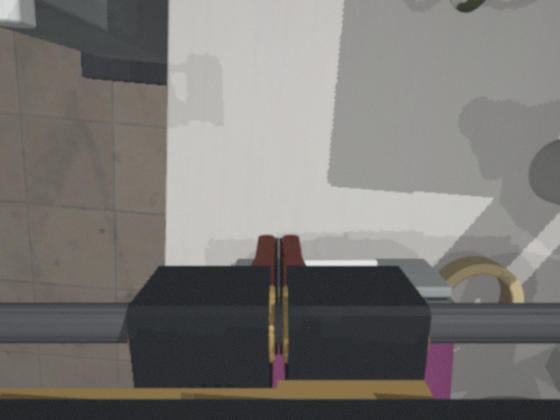

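Request:
{"op": "jog_arm", "data": {"plan": [[0,[-4,0,0],0],[0,[-8.5,0,0],0],[0,[-13,0,0],0],[0,[-17,0,0],0],[0,[-20,0,0],0],[0,[-20,0,0],0],[0,[-20,0,0],0]]}}

```text
t: 44.75
eef_pos: [410.1, -89.4, 273.8]
orientation: [-90.1, 0.0, -84.9]
contact_force: [-0.5, 1.0, 0.3]
finger_gap: 0.9
```

Run:
```python
from h import *
import pickle
s=camera("scene"); t=camera("top")
crop(t["frame"],320,160,440,260,6,"pics/al_t.png"); crop(s["frame"],300,230,440,360,5,"pics/al_s.png")
T0,S0=pickle.load(open("cams.pkl","rb"))
for n,a,b,box in (("top",T0,t,(252,165,292,200)),("scene",S0,s,(284,180,328,226))):
    x0,y0,x1,y1=box; f=lambda c:cv2.inRange(cv2.cvtColor(c["frame"][y0:y1,x0:x1],cv2.COLOR_BGR2HSV),(30,70,20),(60,255,140))
    for c in (a,b):
        m=cv2.moments(f(c),True); print(n,"mug green centroid",m['m00'],round(m['m10']/m['m00']+x0,1),round(m['m01']/m['m00']+y0,1))
```

```text
top mug green centroid 232.0 269.6 180.1
top mug green centroid 36.0 270.2 171.4
scene mug green centroid 415.0 299.0 196.4
scene mug green centroid 368.0 299.3 196.3
```

View pics/al_t.png

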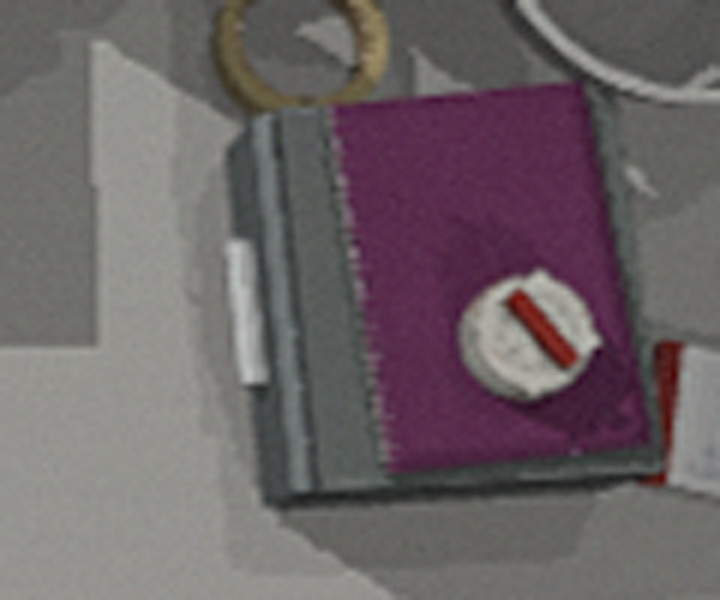

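View pics/al_s.png

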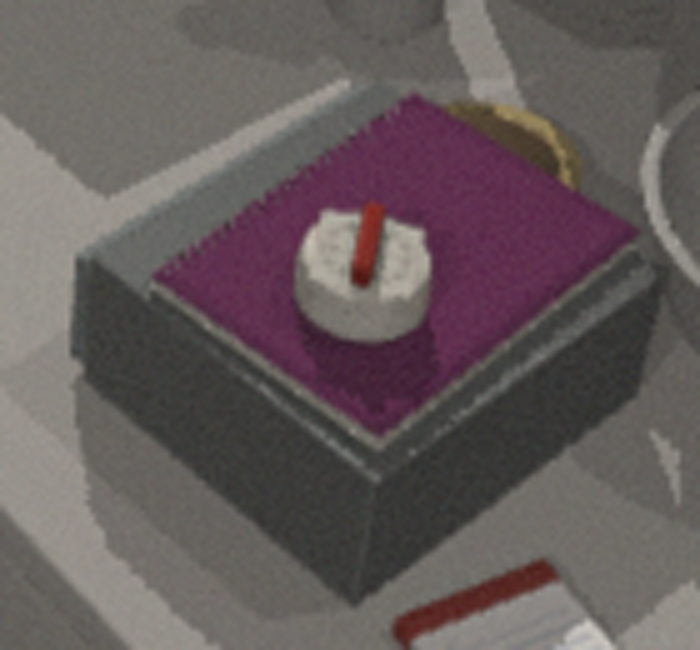

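```bash
python3 -c "
from bench import close_job,state
print(state()['t'],state()['contact_force'],close_job())"
```

```text
the job is handed in; nothing more can be done
44.85 [-0.24560114 -0.11120557 -0.71054605] None
```

The counter is cleared as asked, and I handed the job in at about 45 s of the 131 s allowed.

- **Jar and shaker:** both stand upright in the caddy, the jar in the left pocket and the shaker in the right.
- **Sauce cup:** it stands upright in the dark tray.
- **Stapler and box cutter:** they lay flat, side by side, in the drawer when last seen. I did not see them again after the drawer was pushed shut.
- **Drawer:** I pushed it by the pull bar until it stopped. The push took about 2 N while it moved and read up to 18 N at the stop. The final top and scene pictures show the front panel flush with the unit.
- **Mug:** in the scene camera it had not moved (green centre at pixel 299.0, 196.4 before and 299.3, 196.3 after). The top camera's comparison failed, because it picked up only a small part of the mug (36 pixels against 232 at the start), so I did not rely on it.

**Disagreements:**
- The wrist camera and the overhead camera differed by 3–5 mm on the jar and the caddy. I split the jar difference and followed the wrist camera for the caddy.
- The fingers closed to 38 mm on the shaker and 30 mm on the stapler, against stated widths of 44 and 36 mm. Lifting each a little showed that both were held firmly.

At hand-in the arm was well clear of everything and the force reading was about zero.

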